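# Shingle the lids on the water bath

## Task

The sloping roof of the water bath is closed with lids that overlap like shingles, the grey bottom one being fixed. Without lifting it off, push the blue lid down the slope until its lower edge lies square on the blue line; then gently lay the orange lid over it, bar at the lower end, with its lower edge roughly 20 mm above the orange line, let go, and push it down until its lower edge lies square on the orange line. Do not shove the blue lid off its line and leave the other things on the bench alone.

Things in the scene. Friction and masses are not known exactly. Their poses are not given: they have to be found in the camera images.
- blue_lid: blue lid: stiff white plate 130 mm wide (x), 120 mm long (y; +y is the upper end), 5 mm thick, 0.11 to 0.23 kg; origin at the centre of its underside, z out of its top. On top near the lower end it has its blue bar, 100 mm long (x), 14 mm thick (y), 25 mm tall, with upright faces, which can be pinched across its thickness or pushed on its side.
- blue_edge (a point): middle of the blue lid's lower edge, on the underside, 60 mm from the lid's origin; same axes as the lid. The lid starts on the roof, overlapping the grey lid, but too high up the slope and askew; it is loose and stays where it is put by friction alone.
- blue_bar (a point): centre of the blue lid's bar (half-way up): 16 mm up the lid from its lower edge, 17.5 mm above the underside; same axes as the lid.
- orange_lid: orange lid: stiff white plate 130 mm wide (x), 120 mm long (y; +y is the upper end), 5 mm thick, 0.11 to 0.23 kg; origin at the centre of its underside, z out of its top. On top near the lower end it has its orange bar, 100 mm long (x), 14 mm thick (y), 25 mm tall, with upright faces, which can be pinched across its thickness or pushed on its side.
- orange_bar (a point): centre of the orange lid's bar (half-way up): 16 mm up the lid from its lower edge, 17.5 mm above the underside; same axes as the lid. The lid starts flat on the bench, right way up, its lower end roughly towards the robot's right.
- orange_edge (a point): middle of the orange lid's lower edge, on the underside; same axes as the lid.
- blue_line (a point): the blue line, painted across the tops of the two rails beside the roof. The point lies midway between the rails, 12 mm above the roof panel, where the blue lid's edge point must come. x along the line, y straight up the slope (20 degrees), z square out of the roof. The rails are 164 mm apart and 16 mm tall; the roof goes 50 mm below and 215 mm above this line.
- orange_line (a point): the orange line, 50 mm further up the slope; same description and axes. A lid with its edge on its line has its upper end on the roof panel and its lower part on the lid below, so it slopes 0.1 rad less than the roof (14 degrees to the level); 20 mm higher it lies about 0.02 rad steeper.
- bath: the water bath: white housing 250 mm wide, 315 mm long, sloping metal roof on top, a grey-barred lid fixed at the bottom of the roof (from the toe to 120 mm up the slope). Origin at the toe of the roof panel, 100 mm above the bench; axes as for the lines. It does not move.
- tube_rack: green rack of tubes, 70 x 170 x 84 mm, bystander; origin under its centre
- media_bottle: amber bottle, 64 mm across, 120 mm tall, bystander; origin under its centre
- beaker: white beaker, 72 mm across, 80 mm tall, bystander; origin under its centre
- tip_box: blue and grey box 87 x 122 x 67 mm, bystander; origin under its centre
- culture_flask: clear flat flask 75 x 150 x 37 mm with a red cap, bystander; origin under its body's centre
- mouse: black computer mouse 100 x 58 x 29 mm, bystander; origin under its centre
Things that resemble listed ones, but are neither listed nor needed, are in the scene too. Leave any purple or turquoise look-alike of the orange_lid alone.

How it is judged (in metres and radians):
On the way, in this order (a step that is already met when the one before it is completed fails the run):
1. the blue lid lies square with its lower edge on the blue line (within 5 mm) (y of blue_edge in the frame of blue_line between -0.005 and 0.005 m and x of blue_edge in the frame of blue_line between -0.02 and 0.02 m and z of blue_edge in the frame of blue_line between -0.009 and 0.009 m and angle between the x axis of blue_edge and the x axis of blue_line, either way round below 0.06 rad and linear speed of blue_lid below 0.015 m/s and contact force between blue_lid and the fingers below 0.2 N), for 0.2 s.
2. the orange lid is laid on the roof over the blue one and let go, its lower edge 7 to 45 mm above the orange line (y of orange_edge in the frame of orange_line between 0.007 and 0.045 m and x of orange_edge in the frame of orange_line between -0.02 and 0.02 m and z of orange_edge in the frame of orange_line between -0.012 and 0.012 m and linear speed of orange_lid below 0.015 m/s and contact force between orange_lid and the fingers below 0.2 N and angle between the y axis of orange_edge and the y axis of orange_line, either way round below 0.25 rad), for 0.2 s.
At the end, for the whole second after the job is handed in: Both lids lie on the roof, released and at rest, overlapping like shingles: each lower edge within 5 mm of its own line along the slope, within 9 mm of its point's height above the roof, square to the line within 0.06 rad, and within 20 mm of the middle sideways (all of step 1 and y of orange_edge in the frame of orange_line between -0.005 and 0.005 m and x of orange_edge in the frame of orange_line between -0.02 and 0.02 m and z of orange_edge in the frame of orange_line between -0.009 and 0.009 m and angle between the x axis of orange_edge and the x axis of orange_line, either way round below 0.06 rad and linear speed of orange_lid below 0.015 m/s and contact force between orange_lid and the fingers below 0.2 N); the robot touches nothing.
It fails at once if the blue lid is lifted off the roof (z of blue_edge in the frame of blue_line above 0.025 m).
It fails at once if the orange lid is slammed or jammed onto the blue one (over 45 N between them) (contact force between orange_lid and blue_lid above 45 N).
It fails at once if a bystander is pushed more than 25 mm (distance of any of tube_rack, media_bottle, beaker, tip_box, culture_flask, mouse from where it was at the start of the episode above 0.025 m).
It also fails if it takes over 64 s, if anything falls off the work surface, if the arm or the gripper's body presses on something with over 40 N, if the wrist force passes 120 N, or if a joint passes its speed limit or range.

## Robot

A 6-joint arm with a two-finger parallel gripper is mounted at the origin on the work surface. World frame = base frame: x ahead of the robot, y to its left, z up, the work surface at z = 0. Lengths are in m, angles in degrees, forces in N, time in s.
With the tool pointing down it reaches from about 0.35 to 0.775 m from the base axis. Payload 5.5 kg.
Tool frame: the origin (TCP) lies midway between the tips of the shut fingers; the grasp point (between the pads) lies 19 mm behind it (env.hold_point_z is the distance from the TCP to the grasp point, in m); z points along the fingers, y is the line along which they close (so a half turn about z gives the same grasp; the last joint's range is limited). The gripper opens to 85 mm and grips with 20 to 120 N. Pads are 22 mm wide; open, the fingers measure 114 mm over their backs; the gripper's body (76 mm by 85 mm) begins 54 mm behind the grasp point. The pads swing forward as they close: fully open they stand 13 mm farther back than shut.
Start: joints at [66.543, 17.945, 2.641, 74.691, 0, 82.002], TCP at [0.153, 0.554, 0.231] pointing down, gripper open.
Joint ranges: [-158.12, 158.12], [-49.38, 96.58], [-58.88, 72.47], [-126.05, 133.96], [-84.25, 85.87], [-180, 180]. Speed limits (degrees/s): [147.25, 147.25, 180, 180, 180, 180].

## Interface

Orientations are given as [roll, pitch, yaw] about the fixed x, y, z axes, in that order (R = Rz(yaw) Ry(pitch) Rx(roll)).
In Python, from bench import readout, vision, workorder, env gives the robot as it stands. The module is installed in compiled form; this text tells all that it offers.
- The arm moves only by the tool step_arm, never from a script. Its argument "plan" is a list of rows, each an object with "dr": the turn, a rotation vector about the tool's x, y, z in degrees, a list of three; "delta_pos": the shift along the tool's x, y, z in cm, a list of three; "fingers": the closure in counts, from 0 (fully open) to 255 (shut). In form: [{"dr": [wx, wy, wz], "delta_pos": [dx, dy, dz], "fingers": fingers}, ...]. A call has 1 to 5 rows; each row shifts and turns the commanded pose from where the row before left it, along the tool's axes as they then stand; what a row does not reach is not made up. A row lasts 1/10 s, in which the tool goes at most 50 mm and 8.59 degrees, less where a joint would pass 70% of its speed; a pose out of reach is approached as far as the arm can. A call is refused whole if a number of a shift passes 5 or a number of a turn 8.59, either way. A call with a gripper value outside its range is refused whole. The fingers move at their own pace and stop on an object; the grip force is fixed at half the most. Time passes only in rows, so rows that do not move let the fingers close. It gives the time, the measured TCP pose, the force, the opening and the grip force at its end, in the units of the state.
- readout.sense(): the state, without advancing time (a new reading comes with each control period).
- vision.grab_frame(name): name is "scene" or "top" or "wrist"; returns a dict with "img" (384x512x3 uint8, red, green, blue), "mtx" (3x3 intrinsics, pixels), "k1" (the pictures are not rectified: a ray, as slopes to the right and down, at radius r is drawn at 1 + k1 r^2 times it, then the intrinsics apply), "rvec" (rotation vector, rad) and "tvec" (3), from world to camera coordinates, as OpenCV has them. Camera axes: x right, y down, z forward; pixel columns grow to the right and rows downward; lengths in m; the calibration is good to about 2 mm. A picture is of the moment at which its call begins. There is no depth.
- workorder.hand_in(): hands the job in; it is judged then, once.
The state is a dict: "time_s": time; "qpos": joint angles; "joint_vel": joint speeds; "joint_efforts": joint torques, N m; "tcp_pos": TCP position; "eef_rot": TCP orientation; "wrist_force": force on the tool from outside, world axes, zero at the start; "moment": the same for the moment, N m; "gripper_width": finger opening in m; "grasp_force": force on a finger pad.
Only numpy, scipy, OpenCV 4.12 (cv2) and the standard library are available. Lean on these libraries where they do the work, as an engineer would, in place of code of your own. Each camera call takes 0.05 s, during which the arm holds its last target. There are 200 camera calls.

## Working session

There is one attempt and no reset: what is moved stays moved. The work goes in short steps, Python scripts to look and compute and a tool call to move; the robot and the scene stay as the last step left them, time stands still between calls to the robot, and variables do not carry over. Pictures are saved under pics/ and viewed, at most 11 in all, crops included, and the job is handed in when it is done.

Besides the shell and the picture viewer there is one more tool, called in YAML: its name, and indented under it one key for each argument. step_arm: Moves the arm, as the interface text tells. Its arguments: {"type":"object","properties":{"plan":{"type":"array","items":{"type":"object","properties":{"dr":{"type":"array","items":{"type":"number"}},"delta_pos":{"type":"array","items":{"type":"number"}},"fingers":{"type":"number"}}}}},"required":["plan"]}

```bash
mkdir -p pics; cat > h.py <<'E'
import numpy as np, cv2
from scipy.spatial.transform import Rotation as R
from bench import readout, vision, workorder, env
def grab(n):
    f=vision.grab_frame(n); f['R']=cv2.Rodrigues(np.array(f['rvec'],float))[0]; f['t']=np.array(f['tvec'],float).ravel()
    f['c']=-f['R'].T@f['t']; return f
def ray(f,uv):
    K=np.array(f['mtx']); d=(np.atleast_2d(uv)-K[:2,2])/[K[0,0],K[1,1]]
    p=d.copy()
    for _ in range(20): p=d/(1+f['k1']*(p**2).sum(1,keepdims=True))
    v=np.c_[p,np.ones(len(p))]@f['R']; return v/np.linalg.norm(v,axis=1,keepdims=True)
def onplane(f,uv,p0,n):
    v=ray(f,uv); n=np.array(n,float); s=((np.array(p0)-f['c'])@n)/(v@n); return f['c']+v*s[:,None]
def proj(f,P):
    P=np.atleast_2d(P)@f['R'].T+f['t']; p=P[:,:2]/P[:,2:]; K=np.array(f['mtx'])
    p=p*(1+f['k1']*(p**2).sum(1,keepdims=True)); return p*[K[0,0],K[1,1]]+K[:2,2]
def tri(fs,uvs):
    A=np.zeros((3,3));b=np.zeros(3)
    for f,u in zip(fs,uvs):
        v=ray(f,u)[0]; M=np.eye(3)-np.outer(v,v); A+=M;b+=M@f['c']
    return np.linalg.solve(A,b)
def save(f,n,box=None):
    im=f['img'][:,:,::-1]
    if box: x0,y0,x1,y1,s=box; im=cv2.resize(im[y0:y1,x0:x1],None,fx=s,fy=s,interpolation=cv2.INTER_CUBIC)
    cv2.imwrite('pics/'+n+'.png',im)
def state():
    s=readout.sense(); print({k:np.round(s[k],3).tolist() for k in ['time_s','qpos','tcp_pos','eef_rot','wrist_force','gripper_width','grasp_force']}); return s
E
python3 - <<'E'
from h import *
a=grab('scene');b=grab('top')
cv2.imwrite('pics/a.png',np.vstack([a['img'],b['img']])[:,:,::-1][:, :])
im=np.hstack([a['img'],b['img']]);cv2.imwrite('pics/ab.png',cv2.resize(im,(800,300),interpolation=cv2.INTER_AREA)[:,:,::-1])
save(a,'s0');save(b,'t0');state();print(a['c'],b['c'],a['mtx'],env.hold_point_z)
E
```

```text
{'time_s': 0.1, 'qpos': [66.544, 17.987, 2.584, 74.69, 0.002, 82.003], 'tcp_pos': [0.153, 0.554, 0.231], 'eef_rot': [-179.909, -0.014, 164.542], 'wrist_force': [-0.147, 0.389, -0.624], 'gripper_width': 0.086, 'grasp_force': 0.0}
[ 1.65611957 -0.04121691  1.34721587] [ 0.30003774 -0.13654109  1.91731669] [[471.14199133   0.         252.50047728]
 [  0.         471.14199133 191.29576105]
 [  0.           0.           1.        ]] 0.0187
```

View pics/s0.png

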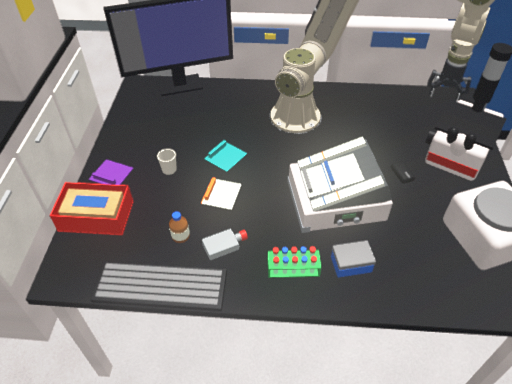

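View pics/t0.png

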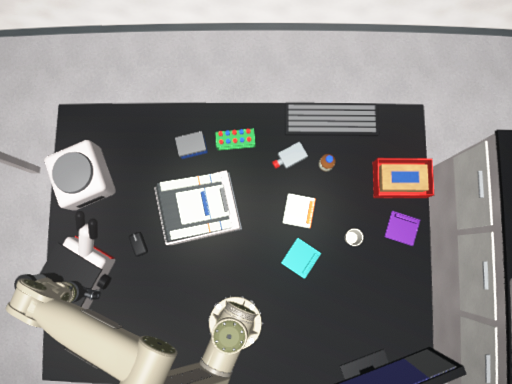

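The scene view shows the orange-barred white lid at (221,193), with a turquoise look-alike at (225,155) and a purple one at (111,173). The blue-barred lid is on the bath roof at (327,172). In the top view the orange lid is at (299,210), turquoise at (302,257), purple at (403,228), and the bath at (198,207). The orange bar identifies my target. Next is a close crop of it and the bath.

```bash
python3 - <<'E'
from h import *
a=grab('scene');b=grab('top')
c1=cv2.resize(b['img'][160:250,145:325],(800,400),interpolation=cv2.INTER_CUBIC)
c2=cv2.resize(a['img'][130:230,190:400],(420,200),interpolation=cv2.INTER_CUBIC)
o=np.zeros((600,800,3),np.uint8);o[:400]=c1;o[400:,:420]=c2
cv2.imwrite('pics/z.png',o[:,:,::-1])
for n,f in(('s',a),('t',b)):
    hsv=cv2.cvtColor(f['img'],cv2.COLOR_RGB2HSV)
    for nm,lo,hi in(('or',(8,140,150),(20,255,255)),('bl',(100,130,60),(118,255,255))):
        m=cv2.inRange(hsv,lo,hi);k,_,st,ce=cv2.connectedComponentsWithStats(m)
        for i in range(1,k):
            if st[i,4]>8: print(n,nm,st[i],ce[i].round(1))
E
```

```text
s or [202 177  14  23 111] [209.1 188.1]
s or [ 78 189  15   1  15] [ 85. 189.]
s or [170 217  17  13 139] [178.7 223.9]
s bl [ 464    0   48   88 1751] [490.8  38. ]
s bl [235  28  13  13  68] [238.4  33.5]
s bl [378  32   6   2   9] [380.7  32.3]
s bl [395  33   7   2   9] [397.8  33.4]
s bl [403  33  26  14 151] [418.   38.5]
s bl [399  38   5   8  13] [400.8  41.7]
s bl [487  55  25  76 896] [503.7  95.7]
s bl [461  82   5   5  17] [462.8  84.1]
s bl [ 73 196  34  11 301] [ 89.9 201.1]
s bl [172 211   9   9  67] [176.1 215. ]
s bl [282 247   6   6  32] [284.5 249.5]
s bl [301 246   6   7  32] [303.2 249.1]
s bl [331 253  43  24 291] [351.2 269.5]
s bl [283 257   6   6  28] [285.3 259.4]
s bl [302 256   5   6  27] [303.9 258.6]
t or [321 157  13  11  69] [326.1 163.2]
t or [407 164  19   1  19] [416. 164.]
t or [428 177   1  11  11] [428. 182.]
t or [381 191  26   1  26] [393.5 191. ]
t or [307 202   5  21  29] [309.1 211.1]
t bl [239 129   4   5  17] [240.8 130.9]
t bl [226 130   4   5  16] [227.1 132.1]
t bl [226 139   4   4  14] [227.5 140.7]
t bl [240 138   4   4  15] [241.6 139.4]
t bl [181 150  26   9  56] [193.9 154.4]
t bl [326 155   7   8  38] [329.  158.5]
t bl [392 172  27  10 262] [404.6 176.5]
t bl [201 192   7  23  57] [204.2 202.8]
```

View pics/z.png

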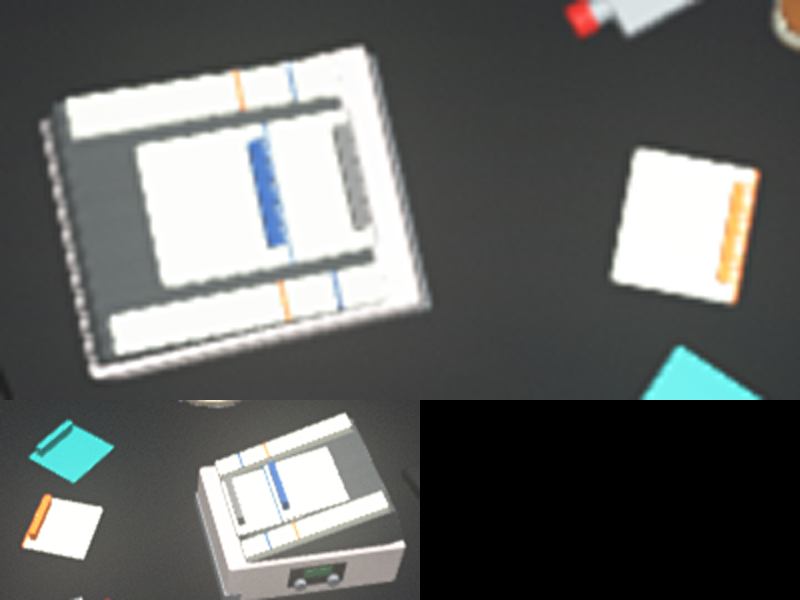

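The crop shows the blue bar at crop (267,192), the orange bar at crop (737,232), and the painted lines on both rails. The orange-barred white lid is confirmed. Next I get coarse poses.

```bash
python3 - <<'E'
from h import *
b=grab('top');a=grab('scene')
T=lambda x,y:(x/4.4444+145-.4,y/4.4444+160-.4)
h=.1+.05*np.sin(.349)+.016*np.cos(.349)
P=onplane(b,[T(293,83),T(338,290)],[0,0,h],[0,0,1]);print(h,P,np.linalg.norm(P[0]-P[1]))
Q=onplane(b,[T(239,90),T(285,300)],[0,0,h+.017],[0,0,1]);print(Q)
# blue bar top, orange bar top
print('blue',onplane(b,[[204.2,202.8]],[0,0,.155],[0,0,1]))
print('or',onplane(b,[[309.1,211.1],T(745,183),T(730,283),T(635,148),T(612,283)],[0,0,.03],[0,0,1]))
w=grab('wrist');print(w['c'],w['R'],w['mtx'][0,0])
print('or2',onplane(a,[[209.1,188.1]],[0,0,.02],[0,0,1]))
E
```

```text
0.1321333554270957 [[0.59999969 0.10010393 0.13213336]
 [0.40869724 0.05449754 0.13213336]] 0.19666360090547522
[[0.59043083 0.14753808 0.14913336]
 [0.39824774 0.10059301 0.14913336]]
blue [[0.49571635 0.12037024 0.155     ]]
or [[ 0.47612112 -0.3138278   0.03      ]
 [ 0.52082774 -0.32767422  0.03      ]
 [ 0.42380737 -0.3123812   0.03      ]
 [ 0.55457341 -0.22100729  0.03      ]
 [ 0.42330461 -0.19870846  0.03      ]]
[0.07226813 0.57751417 0.37423836] [[ 2.65637436e-01  9.64072782e-01 -6.51589462e-04]
 [ 9.11418796e-01 -2.50908908e-01  3.26129573e-01]
 [ 3.14249155e-01 -8.72260945e-02 -9.45324853e-01]] 266.2872298490464
or2 [[ 0.4706949  -0.31880801  0.02      ]]
```

```bash
cat >> h.py <<'E'
import json
from scipy.spatial.transform import Slerp
def plan(wps,fing,vmax=.045,wmax=7.):
    """wps: list of (pos, Rotation) to pass straight; prints rows in tool axes"""
    s=readout.sense(); p=np.array(s['tcp_pos'],float); r=R.from_euler('xyz',s['eef_rot'],degrees=True); rows=[]
    for P,Q in wps:
        P=np.array(P,float); ang=np.degrees((r.inv()*Q).magnitude())
        n=max(1,int(np.ceil(max(np.linalg.norm(P-p)/vmax,ang/wmax)-1e-6))); sl=Slerp([0,1],R.concatenate([r,Q])); p0=p.copy()
        for i in range(1,n+1):
            tp=p0+(P-p0)*i/n; tr=sl(i/n)
            d=(r.inv().apply(tp-p)*100).round(2); w=np.degrees((r.inv()*tr).as_rotvec()).round(1)
            rows.append((w.tolist(),d.tolist())); p=p+r.apply(d/100); r=r*R.from_rotvec(w,degrees=True)
    for i in range(0,len(rows),5):
        print('['+','.join('{"dr":%s,"delta_pos":%s,"fingers":%d}'%(w,d,fing) for w,d in rows[i:i+5])+']')
class Bath: pass
def bath(mid_blue_rail_top, yaw):
    """blue_line frame: point on rail tops at line middle"""
    B=Bath(); B.R=R.from_euler('z',yaw,degrees=True)*R.from_euler('x',20,degrees=True); B.M=B.R.as_matrix()
    B.bl=np.array(mid_blue_rail_top)-B.M[:,2]*.004; B.ol=B.bl+B.M[:,1]*.05; B.toe=B.bl-B.M[:,1]*.05-B.M[:,2]*.012
    B.tool=B.R*R.from_euler('y',180,degrees=True); return B
E
python3 - <<'E'
from h import *
B=bath([.504,.077,.1321],13.4);print(B.tool.as_matrix().round(2))
plan([([.153,.50,.33],R.from_euler('xyz',readout.sense()['eef_rot'],degrees=True)),([.50,.11,.31],B.tool)],0)
E
```

```text
[[-0.97 -0.22 -0.08]
 [-0.23  0.91  0.33]
 [-0.    0.34 -0.94]]
[{"dr":[0.0, 0.0, -0.0],"delta_pos":[-0.47, -1.74, -3.3],"fingers":0},{"dr":[0.0, 0.0, 0.0],"delta_pos":[-0.48, -1.74, -3.29],"fingers":0},{"dr":[0.0, 0.0, 0.0],"delta_pos":[-0.47, -1.75, -3.3],"fingers":0},{"dr":[-1.6, 0.4, -2.4],"delta_pos":[-3.65, -2.36, 0.17],"fingers":0},{"dr":[-1.7, 0.4, -2.4],"delta_pos":[-3.55, -2.52, 0.07],"fingers":0}]
[{"dr":[-1.6, 0.5, -2.3],"delta_pos":[-3.45, -2.66, -0.03],"fingers":0},{"dr":[-1.6, 0.4, -2.4],"delta_pos":[-3.33, -2.8, -0.13],"fingers":0},{"dr":[-1.7, 0.4, -2.4],"delta_pos":[-3.21, -2.93, -0.24],"fingers":0},{"dr":[-1.6, 0.4, -2.4],"delta_pos":[-3.09, -3.05, -0.34],"fingers":0},{"dr":[-1.6, 0.4, -2.4],"delta_pos":[-2.95, -3.17, -0.46],"fingers":0}]
[{"dr":[-1.7, 0.4, -2.3],"delta_pos":[-2.81, -3.27, -0.56],"fingers":0},{"dr":[-1.6, 0.5, -2.4],"delta_pos":[-2.68, -3.37, -0.68],"fingers":0},{"dr":[-1.6, 0.4, -2.4],"delta_pos":[-2.53, -3.45, -0.8],"fingers":0},{"dr":[-1.7, 0.4, -2.4],"delta_pos":[-2.37, -3.53, -0.92],"fingers":0},{"dr":[-1.6, 0.4, -2.4],"delta_pos":[-2.22, -3.6, -1.03],"fingers":0}]
```

step_arm:
  plan:
    - {"dr":[0,0,0],"delta_pos":[-0.5,-1.7,-3.3],"fingers":100}
    - {"dr":[0,0,0],"delta_pos":[-0.5,-1.7,-3.3],"fingers":100}
    - {"dr":[0,0,0],"delta_pos":[-0.5,-1.7,-3.3],"fingers":100}
    - {"dr":[-1.6,0.4,-2.4],"delta_pos":[-3.7,-2.4,0.2],"fingers":100}
    - {"dr":[-1.7,0.4,-2.4],"delta_pos":[-3.5,-2.5,0.1],"fingers":100}

```text
time_s: 0.85
tcp_pos: [0.2124, 0.4361, 0.3278]
eef_rot: [176.4, -0.6, 169.6]
wrist_force: [1.1, 0.3, 0.0]
gripper_width: 0.0519
grasp_force: 0.0
```

step_arm:
  plan:
    - {"dr":[-1.6,0.5,-2.3],"delta_pos":[-3.5,-2.7,0],"fingers":100}
    - {"dr":[-1.6,0.4,-2.4],"delta_pos":[-3.3,-2.8,-0.1],"fingers":100}
    - {"dr":[-1.7,0.4,-2.4],"delta_pos":[-3.2,-2.9,-0.2],"fingers":100}
    - {"dr":[-1.6,0.4,-2.4],"delta_pos":[-3.1,-3.1,-0.3],"fingers":100}
    - {"dr":[-1.6,0.4,-2.4],"delta_pos":[-3.0,-3.2,-0.5],"fingers":100}

```text
time_s: 1.35
tcp_pos: [0.3577, 0.271, 0.3173]
eef_rot: [168.2, -1.1, -178.5]
wrist_force: [0.8, 1.2, -0.2]
gripper_width: 0.052
grasp_force: 0.0
```

step_arm:
  plan:
    - {"dr":[-1.7,0.4,-2.3],"delta_pos":[-2.8,-3.3,-0.6],"fingers":100}
    - {"dr":[-1.6,0.5,-2.4],"delta_pos":[-2.7,-3.4,-0.7],"fingers":100}
    - {"dr":[-1.6,0.4,-2.4],"delta_pos":[-2.5,-3.5,-0.8],"fingers":100}
    - {"dr":[-1.7,0.4,-2.4],"delta_pos":[-2.4,-3.5,-0.9],"fingers":100}
    - {"dr":[-1.6,0.4,-2.4],"delta_pos":[-2.2,-3.6,-1.0],"fingers":100}

```text
time_s: 1.85
tcp_pos: [0.5027, 0.1076, 0.3086]
eef_rot: [159.9, 0.2, -166.5]
wrist_force: [1.1, 1.1, 1.7]
gripper_width: 0.0517
grasp_force: 0.0
```

```bash
python3 - <<'E'
from h import *
state();w=grab('wrist');save(w,'w1',(0,0,512,384,1.5))
np.savez('w1.npz',**{k:w[k] for k in w})
E
```

```text
{'time_s': 1.85, 'qpos': [-7.97, 13.95, 5.314, 88.844, 18.693, -22.715], 'tcp_pos': [0.503, 0.108, 0.309], 'eef_rot': [159.916, 0.151, -166.515], 'wrist_force': [1.06, 1.052, 1.729], 'gripper_width': 0.052, 'grasp_force': 0.0}
```

View pics/w1.png

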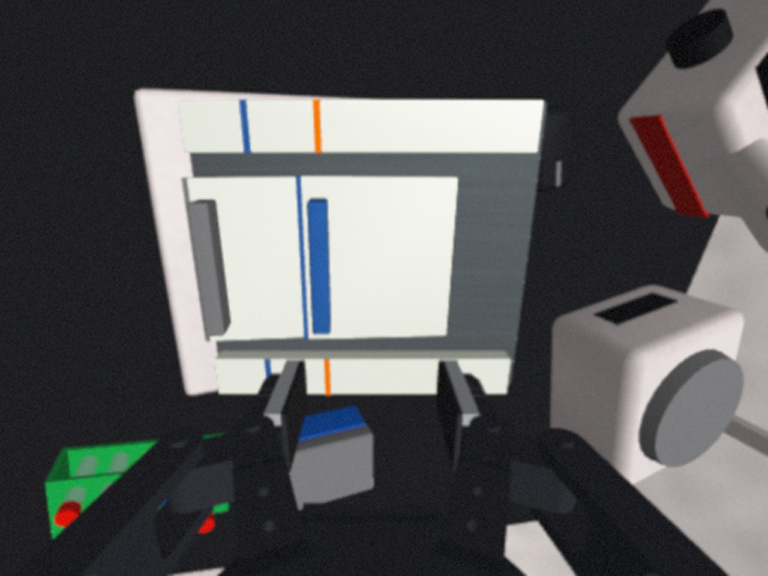

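The wrist view (scaled 1.5x) shows the lines on the near rail at (245,126) blue and (318,126) orange. The far-rail orange line is at (327,377). The blue bar runs (318,200)–(320,332) and the blue lid's edge (298,177)–(306,338). Next I measure these.

```bash
cat >> h.py <<'E'
def comps(f,lo,hi,amin=20,name=''):
    m=cv2.inRange(cv2.cvtColor(cv2.GaussianBlur(f['img'],(3,3),0),cv2.COLOR_RGB2HSV),lo,hi);k,l,st,ce=cv2.connectedComponentsWithStats(m)
    out=[]
    for i in range(1,k):
        if st[i,4]>=amin:
            ys,xs=np.nonzero(l==i); vx,vy,x0,y0=cv2.fitLine(np.c_[xs,ys].astype(np.float32),cv2.DIST_L2,0,.01,.01).ravel()
            t=(xs-x0)*vx+(ys-y0)*vy; e=np.array([[x0+vx*q,y0+vy*q] for q in (t.min(),t.max())]); e=e[np.argsort(e[:,1])]
            out.append((st[i],ce[i],e)); print(name,st[i].tolist(),ce[i].round(1).tolist(),e.round(1).tolist())
    return out
BL=((100,110,50),(122,255,255)); OR=((5,130,120),(22,255,255))
E
python3 - <<'E'
from h import *
w=grab('wrist')
comps(w,*BL,name='bl');comps(w,*OR,name='or')
E
```

```text
bl [166, 64, 6, 35, 108] [168.9, 80.9] [[167.5, 64.0], [170.3, 98.1]]
bl [204, 115, 7, 110, 166] [206.7, 165.7] [[204.4, 115.0], [209.4, 224.0]]
bl [212, 131, 14, 89, 998] [218.6, 174.0] [[217.2, 130.9], [220.1, 219.1]]
bl [183, 239, 3, 11, 25] [183.7, 244.4] [[183.4, 239.0], [183.9, 249.0]]
bl [198, 269, 51, 25, 770] [222.3, 280.5] [[246.6, 274.5], [196.5, 287.0]]
or [215, 63, 5, 36, 143] [217.2, 80.4] [[216.6, 63.0], [217.8, 98.0]]
or [222, 238, 4, 24, 79] [223.4, 249.9] [[222.8, 238.0], [223.9, 261.1]]
```

```bash
cat > bm.py <<'E'
from h import *
def measure(f,yaw=13.4,mid=[.504,.077,.1321],near=(168.9,81),far=None,o=((217.2,80.4),(223.4,249.9))):
    for _ in range(4):
        B=bath(mid,yaw); n=B.M[:,2]; p0=B.bl+n*.004
        P=onplane(f,list(o)+[near],p0,n); d=P[0]-P[1]
        om=(P[0]+P[1])/2
        # rails' centres: at equal |x|; orient from orange line
        v=P[1]-P[0]; yaw=np.degrees(np.arctan2(v[1],v[0]))
        off=(P[2]-P[0])@B.M[:,1]
        mid=om-B.M[:,1]*.05; c=np.array(mid)
        mid=c+0  # height kept by the plane: toe z fix
        # impose toe height 0.1
        B=bath(mid,yaw); mid=mid+B.M[:,2]*(.1-B.toe[2])/B.M[2,2]*1.0
    return B,P,off,np.linalg.norm(v),yaw
E
python3 - <<'E'
from bm import *
w=dict(np.load('w1.npz'))
w=grab('wrist')
B,P,off,L,yaw=measure(w);print('line',B.bl.round(4),'yaw',yaw,'len',L,'spacing',off)
loc=lambda X:((X-B.bl)@B.M).round(4)
print('lines in frame',loc(P))
# lid edge underside: plane z=0 ; bar top plane: z=30mm above underside
e=onplane(w,[[204.4,115],[209.4,224]],B.bl+B.M[:,2]*.002,B.M[:,2]);print('edge',loc(e),np.linalg.norm(e[0]-e[1]))
bt=onplane(w,[[217.2,131],[220.1,219],[218.6,174]],B.bl+B.M[:,2]*.030,B.M[:,2]);print('bar',loc(bt),np.linalg.norm(bt[0]-bt[1]))
b=grab('top');P2=onplane(b,[[204.2,202.8]],B.bl+B.M[:,2]*.030,B.M[:,2]);print('top bar',loc(P2))
# rail end corners: line joint outer edges
print('gray edge/lid', loc(onplane(w,np.array([[183,178],[213,340],[245,100],[250,152],[268,360]])/1.5,B.bl,B.M[:,2])))
E
```

```text
line [0.5022 0.0833 0.1284] yaw 13.314559313207516 len 0.19929737255018534 spacing -0.050097664923577104
lines in frame [[-0.0996  0.05    0.004 ]
 [ 0.0996  0.05    0.004 ]
 [-0.0994 -0.0001  0.004 ]]
edge [[-0.0653  0.0346  0.002 ]
 [ 0.0642  0.0336  0.002 ]] 0.12948711655461295
bar [[-0.0509  0.0509  0.03  ]
 [ 0.0451  0.0503  0.03  ]
 [-0.0066  0.0506  0.03  ]] 0.09592483461953531
top bar [[-0.0004  0.0487  0.03  ]]
gray edge/lid [[-0.0619 -0.0565 -0.    ]
 [ 0.0686 -0.0515  0.    ]
 [-0.1134 -0.0056 -0.    ]
 [-0.0795 -0.0055  0.    ]
 [ 0.0875 -0.0071 -0.    ]]
```

```bash
cat >> h.py <<'E'
def getB(): return bath(np.array([.5022,.0833,.1284])+bath([0,0,0],13.31).M[:,2]*.004,13.31)
def lidpose(B,line,y,x,tilt,yaw=0,z=None):
    """edge frame on roof: y up from line, tilt (rad, <0 = flatter than roof); returns edge pos, R"""
    z=-0.012-tilt*.12 if z is None else z
    return line+B.M@np.array([x,y,z]), B.R*R.from_euler('z',yaw,degrees=True)*R.from_rotvec([tilt,0,0])
def tcp_for(edge,Rl,h=.004,back=0.,xo=0.):
    """TCP at bar centre, h above plate top, back = raised more"""
    return edge+Rl.apply([xo,.016,.005+h+back]), Rl*R.from_euler('y',180,degrees=True)
E
python3 - <<'E'
from h import *
B=getB();w=grab('wrist');loc=lambda X:((X-B.bl)@B.M).round(4)
e=onplane(w,[[204.4,115],[209.4,224]],B.bl+B.M[:,2]*-.005,B.M[:,2]);print('edge',loc(e),np.linalg.norm(e[0]-e[1]))
bt=onplane(w,[[217.2,131],[220.1,219]],B.bl+B.M[:,2]*.024,B.M[:,2]);print('bar',loc(bt),np.linalg.norm(bt[0]-bt[1]))
e,Rl=lidpose(B,B.bl,.034,-.001,-.06,-.7);print(loc(e))
plan([tcp_for(e,Rl,.004,.04),tcp_for(e,Rl,.004,0)],140,vmax=.03)
E
```

```text
edge [[-0.067   0.0377 -0.005 ]
 [ 0.0656  0.0371 -0.005 ]] 0.13257875859924242
bar [[-0.0523  0.0544  0.024 ]
 [ 0.0458  0.0541  0.024 ]] 0.0981033377274647
[-0.001   0.034  -0.0048]
[{"dr":[0.7, -0.0, 0.1],"delta_pos":[0.12, -0.65, 2.34],"fingers":140},{"dr":[0.7, -0.0, 0.2],"delta_pos":[0.12, -0.62, 2.35],"fingers":140},{"dr":[0.7, -0.0, 0.1],"delta_pos":[0.11, -0.59, 2.35],"fingers":140},{"dr":[0.7, -0.0, 0.2],"delta_pos":[0.12, -0.57, 2.37],"fingers":140},{"dr":[0.7, -0.0, 0.1],"delta_pos":[0.11, -0.53, 2.37],"fingers":140}]
[{"dr":[-0.0, -0.0, 0.0],"delta_pos":[0.0, 0.0, 2.0],"fingers":140},{"dr":[-0.0, -0.0, 0.0],"delta_pos":[0.0, 0.0, 2.0],"fingers":140}]
```

step_arm:
  plan:
    - {"dr":[0.7,0,0.1],"delta_pos":[0.1,-0.6,2.35],"fingers":140}
    - {"dr":[0.7,0,0.1],"delta_pos":[0.1,-0.6,2.35],"fingers":140}
    - {"dr":[0.7,0,0.1],"delta_pos":[0.1,-0.55,2.35],"fingers":140}
    - {"dr":[0.7,0,0.1],"delta_pos":[0.1,-0.5,2.35],"fingers":140}
    - {"dr":[0.7,0,0],"delta_pos":[0.1,-0.5,2.35],"fingers":140}

```text
time_s: 2.6
tcp_pos: [0.493, 0.121, 0.1885]
eef_rot: [163.5, 0.0, -166.8]
wrist_force: [-0.9, -0.3, 0.0]
gripper_width: 0.0383
grasp_force: 0.0
```

```bash
python3 - <<'E'
from h import *
state();w=grab('wrist');save(w,'w2',(100,60,400,340,2))
B=getB()
e,Rl=lidpose(B,B.bl,.036,-.001,-.06,-.3)
plan([tcp_for(e,Rl,.004,.0)],140,vmax=.01)
E
```

```text
{'time_s': 2.6, 'qpos': [-4.698, 13.906, -10.735, 70.516, 15.655, -18.597], 'tcp_pos': [0.493, 0.121, 0.188], 'eef_rot': [163.537, 0.029, -166.815], 'wrist_force': [-0.898, -0.296, 0.021], 'gripper_width': 0.038, 'grasp_force': 0.0}
[{"dr":[-0.0, -0.1, 0.0],"delta_pos":[-0.04, -0.05, 0.91],"fingers":140},{"dr":[-0.0, -0.0, 0.1],"delta_pos":[-0.05, -0.05, 0.91],"fingers":140},{"dr":[-0.0, -0.1, -0.0],"delta_pos":[-0.04, -0.05, 0.91],"fingers":140},{"dr":[-0.0, -0.0, 0.0],"delta_pos":[-0.04, -0.05, 0.91],"fingers":140}]
```

View pics/w2.png

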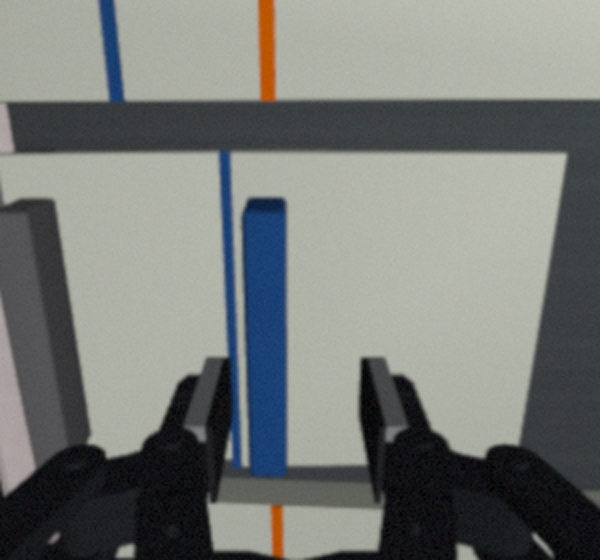

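The fingers straddle the bar but the bar looks off-centre, sitting at crop x 266 against 296 between the fingers. I'll measure it in the tool frame.

```bash
python3 - <<'E'
from h import *
B=getB();loc=lambda X:((X-B.bl)@B.M).round(4)
s=readout.sense();p=np.array(s['tcp_pos']);r=R.from_euler('xyz',s['eef_rot'],degrees=True)
w=grab('wrist')
# bar top corners crop->full ; top face approx corners near end (246,210),(286,210), far (252,475),(286,475)
C=lambda L:np.array(L,float)/2+[100,60]-.25
for z in (.012,.016,.020):
    Q=onplane(w,C([(246,211),(286,211),(252,475),(286,475)]),p+r.apply([0,0,z]),r.apply([0,0,1]))
    q=r.inv().apply(Q-p);print(z,q.round(4).tolist(),'len',np.linalg.norm(q[0]-q[2]).round(4),'wid',np.linalg.norm(q[0]-q[1]).round(4),'loc',loc(Q.mean(0)))
for z in (-.012,-.005,.0,.004):
    Q=onplane(w,C([(225,152),(237,468)]),B.bl+B.M[:,2]*z,B.M[:,2]);print('edge',z,loc(Q).tolist(),np.linalg.norm(Q[0]-Q[1]))
    
Q=onplane(w,C([(123,101),(276,101),(261,0),(265.5,50),(276,507)]),B.bl+B.M[:,2]*.004,B.M[:,2]);print('lines',loc(Q).tolist())
E
```

```text
0.012 [[0.0496, -0.0135, 0.012], [0.0496, -0.0017, 0.012], [-0.0458, -0.0142, 0.012], [-0.0458, -0.0022, 0.012]] len 0.0954 wid 0.0118 loc [-0.0045  0.0481  0.0279]
0.016 [[0.0487, -0.0139, 0.016], [0.0487, -0.0018, 0.016], [-0.0491, -0.0146, 0.016], [-0.0491, -0.0022, 0.016]] len 0.0978 wid 0.0122 loc [-0.0024  0.0476  0.0239]
0.02 [[0.0478, -0.0143, 0.02], [0.0478, -0.0018, 0.02], [-0.0525, -0.015, 0.02], [-0.0525, -0.0023, 0.02]] len 0.1003 wid 0.0125 loc [-0.0003  0.0471  0.02  ]
edge -0.012 [[-0.065, 0.0293, -0.012], [0.0732, 0.0285, -0.012]] 0.13821999298667245
edge -0.005 [[-0.0658, 0.0307, -0.005], [0.0675, 0.0298, -0.005]] 0.13324421189778737
edge 0.0 [[-0.0663, 0.0316, 0.0], [0.0634, 0.0308, 0.0]] 0.12969008254858364
edge 0.004 [[-0.0667, 0.0324, 0.004], [0.0601, 0.0316, 0.004]] 0.1268467790692207
lines [[-0.083, -0.0006, 0.004], [-0.0828, 0.0496, 0.004], [-0.1122, 0.0454, 0.004], [-0.0981, 0.0465, 0.004], [0.0792, 0.0474, 0.004]]
```

step_arm:
  plan:
    - {"dr":[0,0,0],"delta_pos":[0,-0.75,0.6],"fingers":140}
    - {"dr":[0,0,0],"delta_pos":[0,0,1.0],"fingers":140}
    - {"dr":[0,0,0],"delta_pos":[0,0,1.0],"fingers":140}
    - {"dr":[0,0,0],"delta_pos":[0,0,0.6],"fingers":140}
    - {"dr":[0,0,0],"delta_pos":[0,0,0.3],"fingers":140}

```text
time_s: 3.2
tcp_pos: [0.4931, 0.1222, 0.1519]
eef_rot: [163.5, -0.1, -167.0]
wrist_force: [-0.6, 0.2, -0.4]
gripper_width: 0.0385
grasp_force: 0.0
```

```bash
python3 - <<'E'
from h import *
s=state();B=getB();print(((np.array(s['tcp_pos'])-B.bl)@B.M).round(4))
w=grab('wrist');save(w,'w3',(100,60,400,340,2))
E
```

```text
{'time_s': 3.2, 'qpos': [-4.595, 15.37, -14.177, 65.713, 15.707, -18.352], 'tcp_pos': [0.493, 0.122, 0.152], 'eef_rot': [163.457, -0.123, -166.952], 'wrist_force': [-0.598, 0.189, -0.433], 'gripper_width': 0.039, 'grasp_force': 0.0}
[0.0001 0.0455 0.0084]
```

View pics/w3.png

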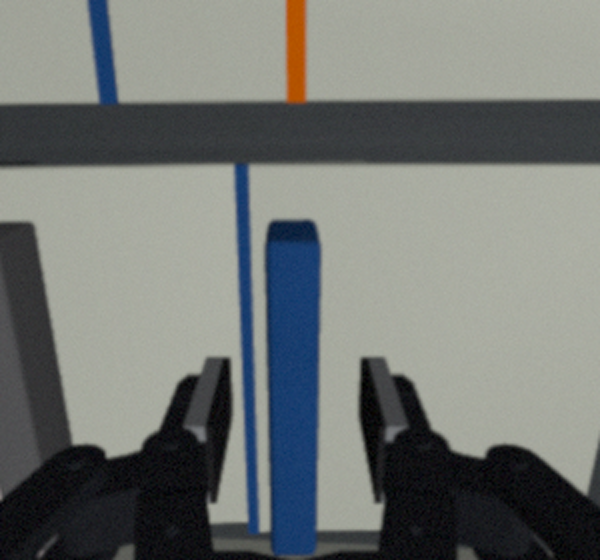

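step_arm:
  plan:
    - {"dr":[0,0,0],"delta_pos":[0,0,0.1],"fingers":140}
    - {"dr":[0,0,0],"delta_pos":[0,0,0],"fingers":180}
    - {"dr":[0,0,0],"delta_pos":[0,0,0],"fingers":255}
    - {"dr":[0,0,0],"delta_pos":[0,0,0],"fingers":255}

```text
time_s: 3.65
tcp_pos: [0.4937, 0.1221, 0.1521]
eef_rot: [163.5, -0.0, -167.0]
wrist_force: [-1.0, -0.9, 2.2]
gripper_width: 0.0122
grasp_force: 59.8
```

```bash
python3 - <<'E'
from h import *
s=state();B=getB();print(((np.array(s['tcp_pos'])-B.bl)@B.M).round(4))
E
```

```text
{'time_s': 3.65, 'qpos': [-4.587, 15.34, -14.175, 65.636, 15.701, -18.332], 'tcp_pos': [0.494, 0.122, 0.152], 'eef_rot': [163.496, -0.026, -166.962], 'wrist_force': [-0.985, -0.885, 2.246], 'gripper_width': 0.012, 'grasp_force': 59.799}
[0.0007 0.0455 0.0087]
```

step_arm:
  plan:
    - {"dr":[0.4,0,0],"delta_pos":[0,-0.5,-0.05],"fingers":255}
    - {"dr":[0.4,0,0],"delta_pos":[0,-0.5,-0.05],"fingers":255}
    - {"dr":[0.4,0,0],"delta_pos":[0,-0.5,-0.05],"fingers":255}
    - {"dr":[0.4,0,0],"delta_pos":[0,-0.5,-0.05],"fingers":255}
    - {"dr":[0.4,0,0],"delta_pos":[0,-0.5,-0.05],"fingers":255}

```text
time_s: 4.15
tcp_pos: [0.4989, 0.0977, 0.147]
eef_rot: [165.5, -0.1, -167.0]
wrist_force: [0.5, 0.5, -2.4]
gripper_width: 0.0127
grasp_force: 59.3
```

```bash
python3 - <<'E'
from h import *
s=state();B=getB();print(((np.array(s['tcp_pos'])-B.bl)@B.M).round(4))
w=grab('wrist');s=state()
comps(w,*BL,name='bl');comps(w,*OR,name='or')
t=grab('top');comps(t,*BL,name='bl',amin=5);comps(t,*OR,name='or',amin=5)
E
```

```text
{'time_s': 4.15, 'qpos': [-6.177, 15.635, -14.116, 65.202, 13.637, -19.796], 'tcp_pos': [0.499, 0.098, 0.147], 'eef_rot': [165.508, -0.097, -166.962], 'wrist_force': [0.49, 0.462, -2.412], 'gripper_width': 0.013, 'grasp_force': 59.261}
[0.0001 0.0202 0.0124]
{'time_s': 4.2, 'qpos': [-6.208, 15.641, -14.107, 65.189, 13.602, -19.804], 'tcp_pos': [0.499, 0.097, 0.147], 'eef_rot': [165.546, -0.09, -166.982], 'wrist_force': [0.728, -0.711, -2.39], 'gripper_width': 0.013, 'grasp_force': 59.262}
bl [196, 41, 12, 71, 568] [201.4, 75.6] [[199.4, 41.0], [203.5, 111.1]]
bl [219, 141, 8, 104, 494] [223.1, 189.0] [[221.7, 141.0], [224.7, 244.0]]
bl [234, 170, 28, 166, 4022] [247.4, 250.7] [[247.3, 170.0], [247.6, 335.0]]
or [293, 37, 13, 74, 701] [298.4, 73.0] [[300.1, 36.8], [296.7, 110.2]]
bl [239, 128, 4, 6, 18] [240.8, 130.7] [[240.3, 128.1], [241.2, 133.1]]
bl [226, 130, 3, 5, 15] [227.0, 132.0] [[227.0, 130.0], [227.0, 134.0]]
bl [226, 139, 4, 4, 13] [227.6, 140.6] [[226.5, 139.5], [229.0, 142.0]]
bl [240, 138, 4, 4, 12] [241.5, 139.5] [[241.5, 138.0], [241.5, 141.0]]
bl [181, 150, 27, 9, 69] [194.0, 154.5] [[207.1, 151.3], [181.2, 157.7]]
bl [326, 155, 7, 7, 37] [329.0, 158.4] [[331.8, 156.7], [326.1, 160.2]]
bl [392, 172, 27, 10, 259] [404.6, 176.5] [[392.0, 176.5], [418.0, 176.6]]
bl [341, 359, 87, 25, 1148] [390.8, 374.9] [[426.4, 371.5], [340.7, 379.8]]
or [232, 131, 5, 4, 7] [234.0, 132.3] [[232.0, 132.3], [236.0, 132.3]]
or [247, 137, 4, 4, 8] [248.5, 138.5] [[247.0, 138.5], [250.0, 138.5]]
or [233, 138, 4, 5, 12] [234.5, 139.8] [[234.5, 138.0], [234.5, 142.0]]
or [219, 140, 4, 4, 10] [220.5, 141.2] [[219.0, 141.2], [222.0, 141.2]]
or [321, 155, 14, 13, 76] [326.3, 162.8] [[320.6, 159.2], [332.1, 166.5]]
or [379, 164, 51, 28, 159] [403.7, 177.6] [[429.0, 177.5], [379.0, 177.7]]
or [309, 204, 2, 10, 10] [309.6, 208.5] [[310.3, 204.0], [308.9, 213.0]]
```

```bash
python3 - <<'E'
from h import *
B=getB();w=grab('wrist');loc=lambda X:((X-B.bl)@B.M).round(4)
n=B.M[:,2]
print('lines',loc(onplane(w,[[199.4,41],[203.5,111],[300.1,37],[296.7,110]],B.bl+n*.004,n)).tolist())
for z in(0,.005):print('edge',z,loc(onplane(w,[[221.7-2.4,141],[224.7-2.4,244],[221.7+2.4,141],[224.7+2.4,244]],B.bl+n*z,n)).tolist())
g=w['img'];print([g[190,x].tolist() for x in range(212,234)])
t=grab('top');print('camlocal',loc(w['c']),loc(t['c']))
save(t,'t2',(180,165,245,240,8))
E
```

```text
lines [[-0.1144, -0.0037, 0.004], [-0.0802, -0.0035, 0.004], [-0.115, 0.0471, 0.004], [-0.0805, 0.0472, 0.004]]
edge 0 [[-0.0633, 0.0039, 0.0], [0.0044, 0.0032, 0.0], [-0.0634, 0.0067, 0.0], [0.0042, 0.0065, 0.0]]
edge 0.005 [[-0.064, 0.0049, 0.005], [0.0016, 0.0043, 0.005], [-0.064, 0.0076, 0.005], [0.0014, 0.0074, 0.005]]
[[180, 183, 172], [179, 183, 170], [180, 182, 170], [178, 180, 168], [179, 183, 173], [179, 181, 170], [174, 178, 168], [158, 164, 161], [107, 122, 140], [53, 82, 123], [22, 63, 113], [33, 67, 119], [30, 66, 118], [42, 70, 119], [87, 103, 129], [138, 149, 151], [168, 172, 165], [176, 178, 167], [176, 179, 168], [171, 175, 163], [168, 173, 163], [146, 152, 143]]
camlocal [-0.0835  0.0353  0.1547] [-0.2473  0.4545  1.7383]
```

View pics/t2.png

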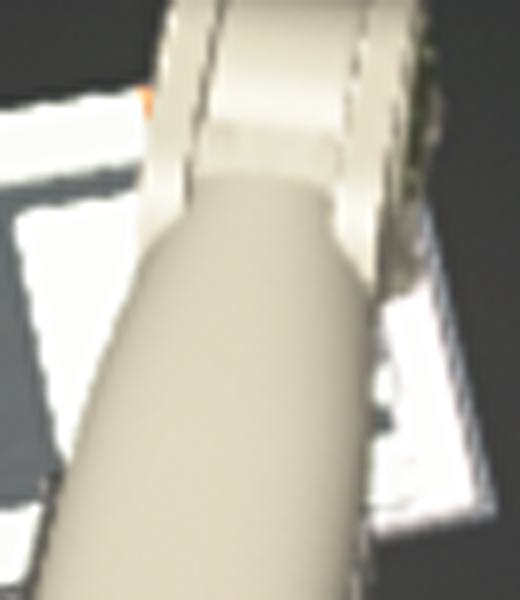

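The top view is blocked by the arm. In the wrist view the blue edge is 7–8 mm above the blue line, measured in the same plane, so my line estimate was about 4.5 mm high. I'll move the rest of the way.

step_arm:
  plan:
    - {"dr":[0.2,0,0],"delta_pos":[0,-0.4,-0.02],"fingers":255}
    - {"dr":[0.2,0,0],"delta_pos":[0,-0.38,-0.02],"fingers":255}
    - {"dr":[0,0,0],"delta_pos":[0,0,0],"fingers":255}

```text
time_s: 4.65
tcp_pos: [0.5008, 0.0904, 0.1456]
eef_rot: [165.9, -0.1, -167.0]
wrist_force: [0.3, 0.1, -2.9]
gripper_width: 0.0124
grasp_force: 59.3
```

```bash
cat > edge.py <<'E'
from h import *
def edge(w,B,base,C=BL):
    loc=lambda X:((X-base)@B.M); n=B.M[:,2]
    L=comps(w,*BL,name='bl',amin=100);O=comps(w,*OR,name='or',amin=100)
    return L,O,loc,n
E
python3 - <<'E'
from edge import *
B=getB();B.bl=B.bl-B.M[:,1]*.0045;s=state();print(((np.array(s['tcp_pos'])-B.bl)@B.M).round(4))
w=grab('wrist');L,O,loc,n=edge(w,B,B.bl)
print('bline',loc(onplane(w,L[0][2],B.bl+n*.004,n)).round(4).tolist())
print('oline',loc(onplane(w,O[0][2],B.bl+n*.004,n)).round(4).tolist())
e=L[1][2];hw=L[1][0][4]/L[1][0][3]/2
print('edge',hw,loc(onplane(w,e-[hw,0],B.bl+n*.005,n)).round(4).tolist())
save(w,'w4',(100,0,400,300,2))
E
```

```text
{'time_s': 4.65, 'qpos': [-6.763, 15.776, -14.052, 65.106, 13.235, -20.359], 'tcp_pos': [0.501, 0.09, 0.146], 'eef_rot': [165.891, -0.073, -166.968], 'wrist_force': [0.254, 0.142, -2.902], 'gripper_width': 0.012, 'grasp_force': 59.261}
[0.0003 0.0172 0.0137]
bl [211, 41, 11, 71, 568] [216.3, 75.3] [[214.9, 40.9], [217.7, 111.1]]
bl [219, 141, 8, 104, 492] [223.1, 189.3] [[221.7, 140.9], [224.7, 244.0]]
bl [234, 170, 28, 166, 4025] [247.4, 250.8] [[247.3, 170.0], [247.6, 335.0]]
or [307, 37, 14, 74, 706] [313.5, 73.0] [[315.8, 36.7], [311.0, 110.3]]
bline [[-0.1145, 0.0009, 0.004], [-0.0801, 0.0011, 0.004]]
oline [[-0.1151, 0.0517, 0.004], [-0.0804, 0.0518, 0.004]]
edge 2.3653846153846154 [[-0.0638, 0.0016, 0.005], [0.0023, 0.001, 0.005]]
```

View pics/w4.png

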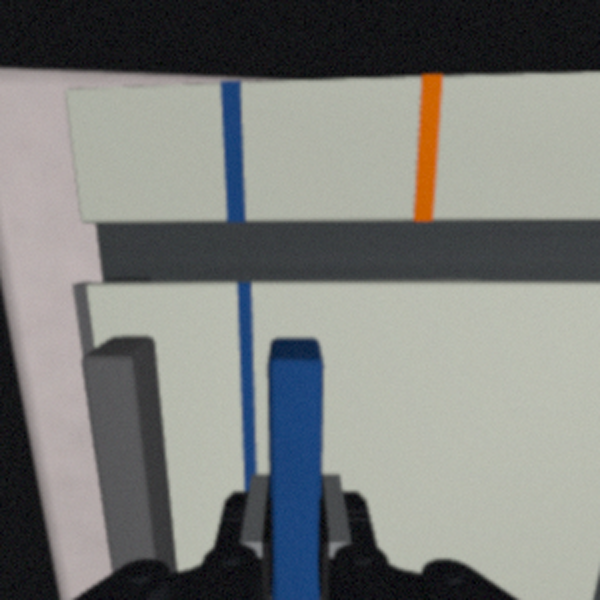

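The blue edge strip is collinear with the blue line in the wrist view (line at x≈236–243, strip at 239–250) and square to it. I'll release and rise.

step_arm:
  plan:
    - {"dr":[0,0,0],"delta_pos":[0,0,0],"fingers":200}
    - {"dr":[0,0,0],"delta_pos":[0,0,0],"fingers":160}
    - {"dr":[0,0,0],"delta_pos":[0,0,0],"fingers":160}
    - {"dr":[0,0,0],"delta_pos":[0,0,-0.5],"fingers":160}
    - {"dr":[0,0,0],"delta_pos":[0,0,-2.0],"fingers":160}

```text
time_s: 5.2
tcp_pos: [0.5006, 0.0852, 0.1689]
eef_rot: [165.8, -0.3, -166.9]
wrist_force: [-0.4, -0.6, 0.7]
gripper_width: 0.0319
grasp_force: 0.0
```

step_arm:
  plan:
    - {"dr":[0,0,0],"delta_pos":[0,0,-2.5],"fingers":160}
    - {"dr":[0,0,0],"delta_pos":[0,0,-3],"fingers":160}
    - {"dr":[0,0,0],"delta_pos":[0,0,-3],"fingers":160}
    - {"dr":[0,0,0],"delta_pos":[0,0,-2],"fingers":160}
    - {"dr":[0,0,0],"delta_pos":[0,0,0],"fingers":160}

```text
time_s: 5.7
tcp_pos: [0.5097, 0.0591, 0.275]
eef_rot: [166.0, 0.2, -167.0]
wrist_force: [0.6, 0.8, 0.4]
gripper_width: 0.0319
grasp_force: 0.0
```

```bash
python3 - <<'E'
from edge import *
state();B=getB();B.bl=B.bl-B.M[:,1]*.0045;w=grab('wrist');L,O,loc,n=edge(w,B,B.bl)
for c in L[:2]: print(loc(onplane(w,c[2]-[c[0][4]/c[0][3]/2 if c[0][0]>170 else 0,0],B.bl+n*.0045,n)).round(4).tolist())
for c in O: print(loc(onplane(w,c[2],B.bl+n*.004,n)).round(4).tolist())
plan([([.474,-.30,.20],R.from_euler('xyz',[180,0,171],degrees=True))],60,vmax=.045,wmax=7)
E
```

```text
{'time_s': 5.7, 'qpos': [-10.063, 13.371, 1.268, 83.255, 12.952, -23.703], 'tcp_pos': [0.51, 0.059, 0.275], 'eef_rot': [166.003, 0.241, -166.998], 'wrist_force': [0.631, 0.822, 0.397], 'gripper_width': 0.032, 'grasp_force': 0.0}
bl [230, 70, 4, 36, 111] [231.2, 87.7] [[230.7, 70.0], [231.7, 105.0]]
bl [233, 122, 4, 113, 183] [234.5, 175.3] [[233.6, 122.0], [235.5, 234.0]]
bl [241, 138, 13, 93, 1066] [247.2, 183.1] [[247.5, 138.0], [247.0, 230.0]]
bl [223, 278, 56, 54, 1098] [247.6, 292.9] [[276.3, 281.8], [216.4, 305.0]]
bl [161, 331, 12, 13, 107] [167.3, 337.3] [[171.8, 331.7], [162.5, 343.2]]
bl [157, 345, 15, 18, 214] [164.4, 353.7] [[168.5, 345.3], [160.6, 361.3]]
or [280, 68, 5, 38, 157] [281.8, 86.3] [[282.4, 68.0], [281.2, 105.0]]
[[-0.1133, -0.0005, 0.0045], [-0.0806, -0.0003, 0.0045]]
[[-0.0638, 0.0021, 0.0045], [0.0662, 0.0016, 0.0045]]
[[-0.1144, 0.0514, 0.004], [-0.0805, 0.0515, 0.004]]
[{"dr":[1.5, -0.3, 2.4],"delta_pos":[1.28, -3.89, -0.14],"fingers":60},{"dr":[1.6, -0.3, 2.5],"delta_pos":[1.11, -3.94, -0.04],"fingers":60},{"dr":[1.5, -0.3, 2.4],"delta_pos":[0.95, -3.98, 0.06],"fingers":60},{"dr":[1.6, -0.3, 2.4],"delta_pos":[0.77, -4.02, 0.17],"fingers":60},{"dr":[1.5, -0.2, 2.5],"delta_pos":[0.61, -4.04, 0.27],"fingers":60}]
[{"dr":[1.6, -0.3, 2.4],"delta_pos":[0.43, -4.05, 0.38],"fingers":60},{"dr":[1.5, -0.3, 2.4],"delta_pos":[0.27, -4.06, 0.49],"fingers":60},{"dr":[1.6, -0.3, 2.5],"delta_pos":[0.09, -4.05, 0.59],"fingers":60},{"dr":[1.5, -0.3, 2.4],"delta_pos":[-0.07, -4.03, 0.71],"fingers":60}]
```

The blue lid is within about 2 mm of its line and square (edge length 130 mm, as it should be). Now to the orange lid.

step_arm:
  plan:
    - {"dr":[1.5,-0.3,2.4],"delta_pos":[1.3,-3.9,-0.1],"fingers":90}
    - {"dr":[1.6,-0.3,2.5],"delta_pos":[1.1,-3.9,0],"fingers":90}
    - {"dr":[1.5,-0.3,2.4],"delta_pos":[0.9,-4.0,0.1],"fingers":90}
    - {"dr":[1.6,-0.3,2.4],"delta_pos":[0.8,-4.0,0.2],"fingers":90}
    - {"dr":[1.5,-0.2,2.5],"delta_pos":[0.6,-4.0,0.3],"fingers":90}

```text
time_s: 6.25
tcp_pos: [0.4876, -0.1397, 0.2278]
eef_rot: [173.7, -1.0, -179.3]
wrist_force: [1.6, 0.7, -0.7]
gripper_width: 0.0554
grasp_force: 0.0
```

step_arm:
  plan:
    - {"dr":[1.6,-0.3,2.4],"delta_pos":[0.4,-4.0,0.4],"fingers":90}
    - {"dr":[1.5,-0.3,2.4],"delta_pos":[0.3,-4.1,0.5],"fingers":90}
    - {"dr":[1.6,-0.3,2.5],"delta_pos":[0.1,-4.1,0.6],"fingers":90}
    - {"dr":[1.5,-0.3,2.4],"delta_pos":[-0.1,-4.0,0.7],"fingers":90}
    - {"dr":[0,0,0],"delta_pos":[0,0,0],"fingers":90}

```text
time_s: 6.75
tcp_pos: [0.4718, -0.3013, 0.1937]
eef_rot: [180.0, -0.3, 170.8]
wrist_force: [0.7, 0.9, 0.0]
gripper_width: 0.0552
grasp_force: 0.0
```

```bash
python3 - <<'E'
from h import *
s=state();p=np.array(s['tcp_pos']);r=R.from_euler('xyz',s['eef_rot'],degrees=True)
w=grab('wrist');O=comps(w,*OR,name='or',amin=30)
for c in O:
    for z in (.005,.03):
        Q=onplane(w,c[2],[0,0,z],[0,0,1]);print(z,Q.round(4).tolist(),np.linalg.norm(Q[0]-Q[1]).round(4),'tool',r.inv().apply(Q-p).round(4).tolist())
save(w,'w5',(0,0,512,384,1.5))
E
```

```text
{'time_s': 6.75, 'qpos': [-40.687, 17.274, -3.588, 69.423, -0.17, -31.468], 'tcp_pos': [0.472, -0.301, 0.194], 'eef_rot': [179.997, -0.332, 170.782], 'wrist_force': [0.676, 0.865, 0.038], 'gripper_width': 0.055, 'grasp_force': 0.0}
or [224, 124, 4, 101, 379] [225.4, 176.2] [[225.2, 124.0], [225.7, 224.0]]
or [231, 140, 12, 81, 830] [236.6, 179.1] [[237.1, 140.0], [236.2, 220.0]]
or [0, 304, 33, 74, 1356] [10.9, 348.0] [[3.3, 303.4], [15.5, 375.2]]
0.005 [[0.406, -0.3168, 0.005], [0.5362, -0.3407, 0.005]] 0.1324 tool [[0.0614, -0.0258, 0.1891], [-0.0709, -0.0286, 0.1883]]
0.03 [[0.4047, -0.3146, 0.03], [0.5252, -0.3367, 0.03]] 0.1224 tool [[0.0632, -0.0238, 0.1641], [-0.0592, -0.0264, 0.1634]]
0.005 [[0.427, -0.3059, 0.005], [0.5326, -0.3255, 0.005]] 0.1074 tool [[0.0424, -0.0117, 0.189], [-0.065, -0.0141, 0.1884]]
0.03 [[0.4242, -0.3045, 0.03], [0.5219, -0.3226, 0.03]] 0.0993 tool [[0.0456, -0.0107, 0.164], [-0.0537, -0.013, 0.1634]]
0.005 [[0.6147, -0.7078, 0.005], [0.7635, -0.7586, 0.005]] 0.1572 tool [[-0.2072, -0.3784, 0.1875], [-0.3622, -0.4046, 0.1866]]
0.03 [[0.5978, -0.6762, 0.03], [0.7354, -0.7231, 0.03]] 0.1454 tool [[-0.1853, -0.3498, 0.1627], [-0.3286, -0.3741, 0.1618]]
```

View pics/w5.png

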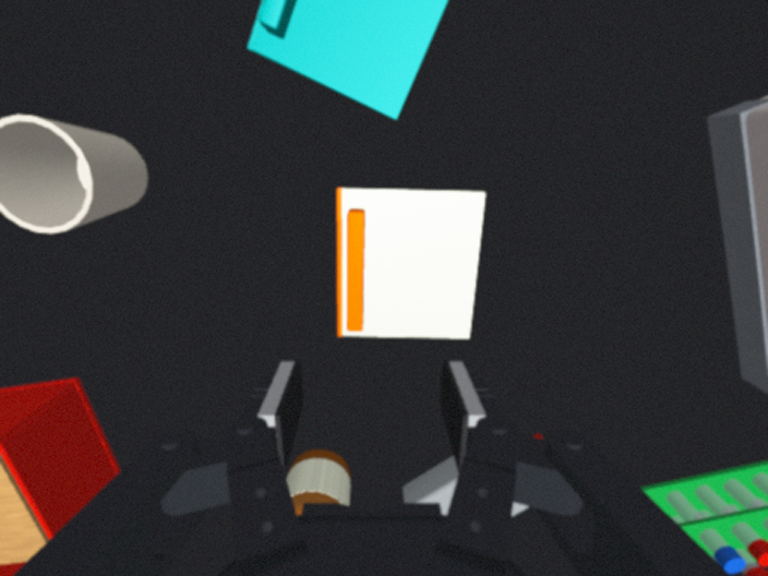

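The orange lid is confirmed (1.5x view): bar at (356,208)–(356,330), strip at its lower edge x≈340, and only the turquoise look-alike nearby at the top. I'll descend part way and re-measure.

step_arm:
  plan:
    - {"dr":[0,0,0.4],"delta_pos":[-0.1,-0.3,2.4],"fingers":110}
    - {"dr":[0,0,0.4],"delta_pos":[-0.1,-0.3,2.4],"fingers":110}
    - {"dr":[0,0,0.4],"delta_pos":[-0.1,-0.3,2.4],"fingers":110}
    - {"dr":[0,0.3,0],"delta_pos":[-0.1,-0.4,2.4],"fingers":110}
    - {"dr":[0,0,0],"delta_pos":[0,-0.3,2.2],"fingers":110}

```text
time_s: 7.3
tcp_pos: [0.4739, -0.3131, 0.077]
eef_rot: [179.9, -0.6, 170.0]
wrist_force: [-0.8, 0.4, -0.2]
gripper_width: 0.0487
grasp_force: 0.0
```

```bash
python3 - <<'E'
from h import *
grab('wrist');s=state();p=np.array(s['tcp_pos']);r=R.from_euler('xyz',s['eef_rot'],degrees=True)
w=grab('wrist');O=comps(w,*OR,name='or',amin=100)
for c in O:
    for z in (.005,.03):
        Q=onplane(w,c[2],[0,0,z],[0,0,1]);print(z,np.linalg.norm(Q[0]-Q[1]).round(4),'tool',r.inv().apply(Q-p).round(4).tolist())
E
```

```text
{'time_s': 7.35, 'qpos': [-41.471, 23.039, -13.045, 54.737, -0.235, -31.409], 'tcp_pos': [0.472, -0.312, 0.073], 'eef_rot': [179.772, -0.824, 169.941], 'wrist_force': [0.04, 0.293, -2.771], 'gripper_width': 0.049, 'grasp_force': 0.0}
or [224, 134, 7, 144, 709] [226.9, 204.4] [[225.7, 134.0], [228.0, 277.0]]
or [235, 156, 18, 124, 2089] [243.7, 216.2] [[243.8, 156.0], [243.6, 279.0]]
0.005 0.131 tool [[0.0621, -0.016, 0.0693], [-0.0689, -0.017, 0.0674]]
0.03 0.1156 tool [[0.0647, -0.014, 0.0443], [-0.0509, -0.0149, 0.0427]]
0.005 0.1159 tool [[0.0448, -0.0019, 0.0691], [-0.0711, -0.0024, 0.0674]]
0.03 0.1023 tool [[0.0494, -0.0015, 0.0441], [-0.0528, -0.002, 0.0427]]
```

step_arm:
  plan:
    - {"dr":[0,-0.4,0.2],"delta_pos":[-0.1,-0.2,2.0],"fingers":110}
    - {"dr":[0,-0.4,0],"delta_pos":[0,0,2.0],"fingers":110}
    - {"dr":[0,0,0],"delta_pos":[0,0,1.3],"fingers":110}
    - {"dr":[0,0,0],"delta_pos":[0,0,0.7],"fingers":110}
    - {"dr":[0,0,0],"delta_pos":[0,0,0],"fingers":110}

```text
time_s: 7.9
tcp_pos: [0.4743, -0.3164, 0.0182]
eef_rot: [180.0, 0.2, 169.7]
wrist_force: [0.2, 0.2, 0.3]
gripper_width: 0.0486
grasp_force: 0.0
```

```bash
python3 - <<'E'
from h import *
s=state();w=grab('wrist');O=comps(w,*OR,name='or',amin=100)
save(w,'w6',(100,60,400,384,1.5))
E
```

```text
{'time_s': 7.9, 'qpos': [-41.857, 25.951, -17.374, 46.486, 0.164, -31.539], 'tcp_pos': [0.474, -0.316, 0.018], 'eef_rot': [179.959, 0.247, 169.682], 'wrist_force': [0.174, 0.188, 0.328], 'gripper_width': 0.049, 'grasp_force': 0.0}
or [222, 137, 11, 181, 1171] [226.9, 223.7] [[224.9, 137.0], [229.1, 317.1]]
or [238, 166, 25, 162, 3774] [249.6, 244.4] [[250.1, 166.0], [249.1, 327.1]]
```

View pics/w6.png

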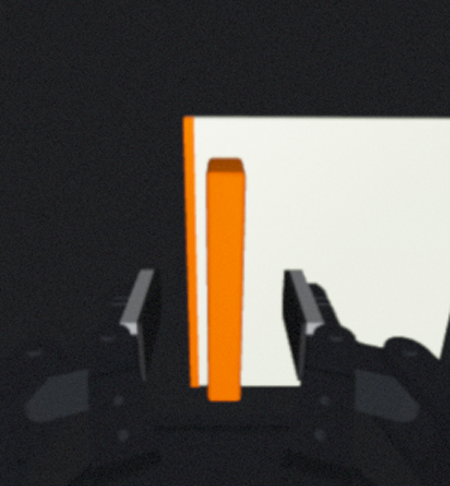

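The bar (crop x≈226) is centred between the fingers (153–285). I'll lower a little and grip.

step_arm:
  plan:
    - {"dr":[0,0,0],"delta_pos":[0,0.05,0.4],"fingers":110}
    - {"dr":[0,0,0],"delta_pos":[0,0,0],"fingers":180}
    - {"dr":[0,0,0],"delta_pos":[0,0,0],"fingers":255}
    - {"dr":[0,0,0],"delta_pos":[0,0,0],"fingers":255}
    - {"dr":[0,0,0],"delta_pos":[0,0,0],"fingers":255}

```text
time_s: 8.45
tcp_pos: [0.475, -0.3169, 0.0152]
eef_rot: [-180.0, 0.4, 169.6]
wrist_force: [-0.4, -0.1, 3.6]
gripper_width: 0.0127
grasp_force: 61.2
```

```bash
python3 - <<'E'
from h import *
state()
E
```

```text
{'time_s': 8.45, 'qpos': [-41.852, 26.13, -17.593, 45.951, 0.165, -31.499], 'tcp_pos': [0.475, -0.317, 0.015], 'eef_rot': [-179.97, 0.363, 169.647], 'wrist_force': [-0.385, -0.117, 3.567], 'gripper_width': 0.013, 'grasp_force': 61.195}
```

```bash
sed -i 's/^def getB.*/def getB(): return bath(np.array([.5022,.0833,.1284])+bath([0,0,0],13.31).M@[0,-.0045,.004],13.31)/' h.py; python3 - <<'E'
from h import *
B=getB();s=readout.sense();p=np.array(s['tcp_pos'])
e,Rl=lidpose(B,B.ol,.020,0,-.08);t=tcp_for(e,Rl,.010,.05);print(t[0],tcp_for(e,Rl,.010)[0],B.bl)
plan([(p+[0,0,.23],R.from_euler('xyz',[180,0,169.6],degrees=True)),(t[0]+[0,0,.03],t[1]),t],255,vmax=.042,wmax=6)
E
```

```text
[0.48826803 0.14219047 0.21546163] [0.48520805 0.155125   0.16726065] [0.50317351 0.07918497 0.12686091]
[{"dr":[-0.0, 0.1, 0.0],"delta_pos":[-0.02, -0.0, -3.83],"fingers":255},{"dr":[-0.0, 0.0, 0.0],"delta_pos":[-0.02, -0.0, -3.84],"fingers":255},{"dr":[-0.0, 0.1, 0.0],"delta_pos":[-0.02, -0.01, -3.83],"fingers":255},{"dr":[-0.0, 0.0, 0.0],"delta_pos":[-0.01, 0.0, -3.83],"fingers":255},{"dr":[-0.0, 0.1, 0.0],"delta_pos":[-0.01, 0.0, -3.84],"fingers":255}]
[{"dr":[-0.0, 0.1, 0.0],"delta_pos":[-0.01, -0.0, -3.83],"fingers":255},{"dr":[-1.4, 0.3, -2.1],"delta_pos":[0.63, 4.13, -0.0],"fingers":255},{"dr":[-1.4, 0.3, -2.2],"delta_pos":[0.48, 4.14, 0.1],"fingers":255},{"dr":[-1.3, 0.3, -2.1],"delta_pos":[0.32, 4.16, 0.2],"fingers":255},{"dr":[-1.4, 0.2, -2.2],"delta_pos":[0.17, 4.16, 0.3],"fingers":255}]
[{"dr":[-1.4, 0.3, -2.1],"delta_pos":[0.0, 4.16, 0.4],"fingers":255},{"dr":[-1.4, 0.3, -2.1],"delta_pos":[-0.15, 4.14, 0.5],"fingers":255},{"dr":[-1.4, 0.3, -2.2],"delta_pos":[-0.3, 4.12, 0.6],"fingers":255},{"dr":[-1.4, 0.3, -2.1],"delta_pos":[-0.47, 4.09, 0.7],"fingers":255},{"dr":[-1.3, 0.3, -2.1],"delta_pos":[-0.62, 4.05, 0.8],"fingers":255}]
[{"dr":[-1.4, 0.3, -2.2],"delta_pos":[-0.77, 4.01, 0.88],"fingers":255},{"dr":[-1.4, 0.2, -2.1],"delta_pos":[-0.93, 3.95, 0.98],"fingers":255},{"dr":[-0.0, 0.0, -0.0],"delta_pos":[0.01, -0.8, 2.89],"fingers":255}]
```

step_arm:
  plan:
    - {"dr":[0,0.1,0],"delta_pos":[0,0,-2.0],"fingers":255}
    - {"dr":[0,0,0],"delta_pos":[0,0,-3.8],"fingers":255}
    - {"dr":[0,0.1,0],"delta_pos":[0,0,-3.8],"fingers":255}
    - {"dr":[0,0,0],"delta_pos":[0,0,-3.8],"fingers":255}
    - {"dr":[0,0.1,0],"delta_pos":[0,0,-3.8],"fingers":255}

```text
time_s: 8.95
tcp_pos: [0.4737, -0.3162, 0.1878]
eef_rot: [180.0, -0.0, 169.6]
wrist_force: [0.8, -0.9, -0.1]
gripper_width: 0.0124
grasp_force: 60.6
```

step_arm:
  plan:
    - {"dr":[0,0.1,0],"delta_pos":[0,0,-3.8],"fingers":255}
    - {"dr":[0,0,0],"delta_pos":[0,0,-2.0],"fingers":255}
    - {"dr":[-1.4,0.3,-2.1],"delta_pos":[0.6,4.1,0],"fingers":255}
    - {"dr":[-1.4,0.3,-2.2],"delta_pos":[0.5,4.1,0.1],"fingers":255}
    - {"dr":[-1.3,0.3,-2.1],"delta_pos":[0.3,4.2,0.2],"fingers":255}

```text
time_s: 9.45
tcp_pos: [0.4776, -0.1907, 0.2446]
eef_rot: [175.8, -0.8, 176.1]
wrist_force: [1.2, 0.1, -0.7]
gripper_width: 0.0124
grasp_force: 60.6
```

step_arm:
  plan:
    - {"dr":[-1.4,0.2,-2.2],"delta_pos":[0.2,4.2,0.3],"fingers":255}
    - {"dr":[-1.4,0.3,-2.1],"delta_pos":[0,4.2,0.4],"fingers":255}
    - {"dr":[-1.4,0.3,-2.1],"delta_pos":[-0.2,4.1,0.5],"fingers":255}
    - {"dr":[-1.4,0.3,-2.2],"delta_pos":[-0.3,4.1,0.6],"fingers":255}
    - {"dr":[-1.4,0.3,-2.1],"delta_pos":[-0.5,4.1,0.7],"fingers":255}

```text
time_s: 9.95
tcp_pos: [0.4842, 0.0189, 0.2448]
eef_rot: [168.7, -0.7, -173.1]
wrist_force: [-0.3, 0.4, -1.4]
gripper_width: 0.0126
grasp_force: 60.6
```

```bash
python3 - <<'E'
from h import *
B=getB();grab('wrist');s=state()
e,Rl=lidpose(B,B.ol,.020,0,-.08);t=tcp_for(e,Rl,.010,.04)
plan([(t[0]+[0,0,.03],t[1]),t],255,vmax=.03,wmax=6)
E
```

```text
{'time_s': 10.0, 'qpos': [-13.418, 10.354, -6.327, 78.141, 10.631, -21.027], 'tcp_pos': [0.484, 0.024, 0.245], 'eef_rot': [168.36, -0.717, -172.767], 'wrist_force': [-0.638, 3.433, -0.777], 'gripper_width': 0.012, 'grasp_force': 60.519}
[{"dr":[-0.7, 0.1, -1.2],"delta_pos":[-0.39, 2.3, 0.66],"fingers":255},{"dr":[-0.8, 0.2, -1.2],"delta_pos":[-0.44, 2.29, 0.68],"fingers":255},{"dr":[-0.7, 0.1, -1.2],"delta_pos":[-0.48, 2.27, 0.71],"fingers":255},{"dr":[-0.8, 0.2, -1.3],"delta_pos":[-0.54, 2.25, 0.74],"fingers":255},{"dr":[-0.7, 0.1, -1.2],"delta_pos":[-0.59, 2.22, 0.77],"fingers":255}]
[{"dr":[-0.0, 0.0, 0.0],"delta_pos":[0.0, -0.4, 1.45],"fingers":255},{"dr":[-0.0, 0.0, 0.0],"delta_pos":[0.0, -0.39, 1.45],"fingers":255}]
```

step_arm:
  plan:
    - {"dr":[-0.7,0.1,-1.2],"delta_pos":[-0.4,2.3,0.65],"fingers":255}
    - {"dr":[-0.8,0.2,-1.2],"delta_pos":[-0.45,2.3,0.7],"fingers":255}
    - {"dr":[-0.7,0.1,-1.2],"delta_pos":[-0.5,2.3,0.7],"fingers":255}
    - {"dr":[-0.8,0.2,-1.3],"delta_pos":[-0.55,2.25,0.75],"fingers":255}
    - {"dr":[-0.7,0.1,-1.2],"delta_pos":[-0.6,2.2,0.75],"fingers":255}

```text
time_s: 10.5
tcp_pos: [0.4898, 0.1393, 0.2349]
eef_rot: [164.9, -0.0, -167.0]
wrist_force: [0.0, -0.5, -0.5]
gripper_width: 0.0123
grasp_force: 60.6
```

step_arm:
  plan:
    - {"dr":[0,0,0],"delta_pos":[0,-0.4,1.45],"fingers":255}
    - {"dr":[0,0,0],"delta_pos":[0,-0.4,1.45],"fingers":255}
    - {"dr":[0,0,0],"delta_pos":[0,0,0],"fingers":255}

```text
time_s: 10.8
tcp_pos: [0.4885, 0.1383, 0.2031]
eef_rot: [164.9, -0.2, -167.0]
wrist_force: [-0.2, 0.3, -1.2]
gripper_width: 0.0126
grasp_force: 60.5
```

```bash
python3 - <<'E'
from h import *
B=getB();w=grab('wrist');s=state()
print(((np.array(s['tcp_pos'])-B.ol)@B.M).round(4))
n=B.M[:,2];loc=lambda X:((X-B.ol)@B.M).round(4)
O=comps(w,*OR,name='or',amin=60);comps(w,*BL,name='bl',amin=60)
for c in O:
    for z in(.004,.04): print(z,loc(onplane(w,c[2],B.ol+n*z,n)).tolist())
e,Rl=lidpose(B,B.ol,.020,0,-.08)
plan([tcp_for(e,Rl,.010,.0)],255,vmax=.01,wmax=6)
E
```

```text
{'time_s': 10.85, 'qpos': [-1.994, 12.823, -9.55, 71.74, 14.504, -15.468], 'tcp_pos': [0.489, 0.138, 0.204], 'eef_rot': [164.937, -0.143, -167.03], 'wrist_force': [-0.32, 0.393, -1.092], 'gripper_width': 0.012, 'grasp_force': 60.525}
[-0.0001  0.0335  0.052 ]
or [198, 56, 10, 55, 395] [202.7, 82.5] [[201.2, 55.8], [204.2, 110.2]]
or [220, 138, 9, 107, 614] [223.8, 187.7] [[222.4, 137.9], [225.4, 244.0]]
or [235, 170, 26, 160, 3645] [247.6, 248.7] [[247.6, 170.0], [247.6, 329.0]]
bl [125, 59, 12, 53, 290] [130.6, 84.6] [[127.0, 58.7], [134.3, 111.2]]
bl [138, 135, 42, 151, 3279] [160.9, 215.5] [[150.1, 133.4], [169.9, 283.3]]
0.004 [[-0.1147, 0.0009, 0.004], [-0.0809, 0.001, 0.004]]
0.04 [[-0.1089, 0.0097, 0.04], [-0.0815, 0.0097, 0.04]]
0.004 [[-0.0621, 0.013, 0.004], [0.0226, 0.0123, 0.004]]
0.04 [[-0.0663, 0.0195, 0.04], [0.0023, 0.019, 0.04]]
0.004 [[-0.0391, 0.0308, 0.004], [0.1096, 0.0299, 0.004]]
0.04 [[-0.0476, 0.0339, 0.04], [0.0728, 0.0332, 0.04]]
[{"dr":[-0.1, -0.0, -0.1],"delta_pos":[-0.0, 0.14, 0.81],"fingers":255},{"dr":[-0.0, -0.0, -0.0],"delta_pos":[-0.0, 0.14, 0.8],"fingers":255},{"dr":[-0.1, -0.0, -0.1],"delta_pos":[-0.01, 0.14, 0.81],"fingers":255},{"dr":[-0.1, -0.0, -0.1],"delta_pos":[0.0, 0.14, 0.8],"fingers":255},{"dr":[-0.1, -0.0, -0.1],"delta_pos":[0.0, 0.14, 0.81],"fingers":255}]
```

step_arm:
  plan:
    - {"dr":[-0.1,0,-0.1],"delta_pos":[0,0.15,0.8],"fingers":255}
    - {"dr":[0,0,0],"delta_pos":[0,0.15,0.8],"fingers":255}
    - {"dr":[-0.1,0,-0.1],"delta_pos":[0,0.15,0.8],"fingers":255}
    - {"dr":[-0.1,0,0],"delta_pos":[0,0.15,0.8],"fingers":255}
    - {"dr":[0,0,0],"delta_pos":[0,0.1,0.4],"fingers":255}

```text
time_s: 11.35
tcp_pos: [0.4858, 0.1543, 0.1713]
eef_rot: [164.6, -0.0, -166.8]
wrist_force: [0.6, 0.0, -1.6]
gripper_width: 0.0122
grasp_force: 60.6
```

step_arm:
  plan:
    - {"dr":[0,0,0],"delta_pos":[0,0,0.1],"fingers":255}
    - {"dr":[0,0,0],"delta_pos":[0,0,0.1],"fingers":255}
    - {"dr":[0,0,0],"delta_pos":[0,0,0],"fingers":255}

```text
time_s: 11.65
tcp_pos: [0.4864, 0.1545, 0.1705]
eef_rot: [164.7, 0.1, -166.8]
wrist_force: [0.1, 0.4, -1.2]
gripper_width: 0.0126
grasp_force: 60.6
```

```bash
python3 - <<'E'
from h import *
B=getB();s=state()
print(((np.array(s['tcp_pos'])-B.ol)@B.M).round(4))
e,Rl=lidpose(B,B.ol,.020,0,-.08);print(((tcp_for(e,Rl,.010)[0]-B.ol)@B.M).round(4),tcp_for(e,Rl)[1].as_euler('xyz',degrees=True))
E
```

```text
{'time_s': 11.65, 'qpos': [-0.326, 13.668, -13.396, 66.522, 14.917, -13.963], 'tcp_pos': [0.486, 0.155, 0.17], 'eef_rot': [164.668, 0.074, -166.843], 'wrist_force': [0.093, 0.411, -1.225], 'gripper_width': 0.013, 'grasp_force': 60.634}
[0.0011 0.0374 0.0146]
[-0.      0.0371  0.0113] [ 1.64583662e+02  1.27222187e-14 -1.66690000e+02]
```

step_arm:
  plan:
    - {"dr":[0,0,0],"delta_pos":[0,0,0.1],"fingers":255}
    - {"dr":[0,0,0],"delta_pos":[0,0,0.1],"fingers":255}
    - {"dr":[0,0,0],"delta_pos":[0,0,0],"fingers":255}

```text
time_s: 11.95
tcp_pos: [0.4865, 0.1549, 0.1691]
eef_rot: [164.7, 0.1, -166.9]
wrist_force: [-1.4, -0.9, 3.4]
gripper_width: 0.0121
grasp_force: 61.1
```

step_arm:
  plan:
    - {"dr":[0,0,0],"delta_pos":[0,0,0.1],"fingers":255}
    - {"dr":[0,0,0],"delta_pos":[0,0,0],"fingers":255}

```text
time_s: 12.15
tcp_pos: [0.4865, 0.1549, 0.169]
eef_rot: [164.7, 0.2, -166.9]
wrist_force: [-3.0, -3.9, 10.5]
gripper_width: 0.0127
grasp_force: 62.1
```

```bash
python3 - <<'E'
from h import *
B=getB();s=state()
print(((np.array(s['tcp_pos'])-B.ol)@B.M).round(4))
E
```

```text
{'time_s': 12.15, 'qpos': [-0.267, 13.657, -13.611, 66.209, 14.896, -13.87], 'tcp_pos': [0.487, 0.155, 0.169], 'eef_rot': [164.714, 0.15, -166.872], 'wrist_force': [-3.0, -3.853, 10.452], 'gripper_width': 0.013, 'grasp_force': 62.14}
[0.0012 0.0373 0.0131]
```

step_arm:
  plan:
    - {"dr":[0,0,0],"delta_pos":[0,0,-0.1],"fingers":255}
    - {"dr":[0,0,0],"delta_pos":[0,0,0],"fingers":200}
    - {"dr":[0,0,0],"delta_pos":[0,0,0],"fingers":160}
    - {"dr":[0,0,0],"delta_pos":[0,0,0],"fingers":160}
    - {"dr":[0,0,0],"delta_pos":[0,0,0],"fingers":160}

```text
time_s: 12.65
tcp_pos: [0.4861, 0.1551, 0.1682]
eef_rot: [164.7, 0.0, -166.8]
wrist_force: [-0.6, 0.1, 0.1]
gripper_width: 0.032
grasp_force: 0.0
```

```bash
python3 - <<'E'
from h import *
B=getB();w=grab('wrist');s=state()
print(((np.array(s['tcp_pos'])-B.ol)@B.M).round(4))
n=B.M[:,2];loc=lambda X:((X-B.ol)@B.M).round(4)
for c in comps(w,*OR,name='or',amin=60):
    hw=c[0][4]/c[0][3]/2
    print(loc(onplane(w,c[2],B.ol+n*.004,n)).tolist(), 'left',loc(onplane(w,c[2]-[hw,0],B.ol+n*.004,n)).tolist())
comps(w,*BL,name='bl',amin=60)
E
```

```text
{'time_s': 12.7, 'qpos': [-0.262, 13.751, -13.617, 66.234, 14.927, -13.901], 'tcp_pos': [0.486, 0.155, 0.168], 'eef_rot': [164.654, 0.044, -166.839], 'wrist_force': [0.424, -0.427, 0.688], 'gripper_width': 0.032, 'grasp_force': 0.0}
[0.0009 0.0373 0.0123]
or [171, 39, 14, 71, 643] [177.7, 73.7] [[174.9, 38.7], [180.6, 109.3]]
or [219, 139, 12, 183, 1073] [224.5, 226.4] [[221.8, 138.9], [227.5, 321.1]]
or [234, 173, 27, 159, 3764] [247.2, 250.5] [[247.1, 173.0], [247.3, 331.0]]
[[-0.1149, 0.0007, 0.004], [-0.0804, 0.0008, 0.004]] left [[-0.1149, -0.0017, 0.004], [-0.0804, -0.0017, 0.004]]
[[-0.0644, 0.0233, 0.004], [0.0657, 0.0231, 0.004]] left [[-0.0644, 0.0216, 0.004], [0.0659, 0.021, 0.004]]
[[-0.045, 0.0376, 0.004], [0.0738, 0.0375, 0.004]] left [[-0.0448, 0.0307, 0.004], [0.0745, 0.0288, 0.004]]
bl [79, 43, 19, 68, 519] [87.8, 76.5] [[81.6, 42.5], [93.9, 110.6]]
bl [99, 138, 55, 159, 4662] [126.5, 223.5] [[111.8, 136.2], [138.3, 293.4]]
```

The orange lid is laid down and released about 20 mm above its line. After a short wait I'll take the bar again lightly and slide it down.

step_arm:
  plan:
    - {"dr":[0,0,0],"delta_pos":[0,0,0],"fingers":160}
    - {"dr":[0,0,0],"delta_pos":[0,0,0],"fingers":160}
    - {"dr":[0,0,0],"delta_pos":[0,0,0],"fingers":200}
    - {"dr":[0,0,0],"delta_pos":[0,0,0],"fingers":255}
    - {"dr":[0,0,0],"delta_pos":[0,0,0],"fingers":255}

```text
time_s: 13.2
tcp_pos: [0.4863, 0.155, 0.1686]
eef_rot: [164.7, 0.1, -166.8]
wrist_force: [-0.3, -0.4, 2.0]
gripper_width: 0.0123
grasp_force: 60.7
```

step_arm:
  plan:
    - {"dr":[0.3,0,0],"delta_pos":[0,-0.4,-0.02],"fingers":255}
    - {"dr":[0.3,0,0],"delta_pos":[0,-0.4,-0.02],"fingers":255}
    - {"dr":[0.2,0,0],"delta_pos":[0,-0.4,-0.02],"fingers":255}
    - {"dr":[0.2,0,0],"delta_pos":[0,-0.4,-0.02],"fingers":255}
    - {"dr":[0,0,0],"delta_pos":[0,0,0],"fingers":255}

```text
time_s: 13.7
tcp_pos: [0.4898, 0.1392, 0.1647]
eef_rot: [165.7, 0.0, -166.9]
wrist_force: [0.4, 0.1, -1.8]
gripper_width: 0.0125
grasp_force: 60.3
```

```bash
cat > oc.py <<'E'
from h import *
B=getB();w=grab('wrist');s=state()
print(((np.array(s['tcp_pos'])-B.ol)@B.M).round(4))
n=B.M[:,2];loc=lambda X:((X-B.ol)@B.M).round(4)
for C in (OR,BL):
  for c in comps(w,*C,name='c',amin=60):
    hw=c[0][4]/c[0][3]/2
    print(loc(onplane(w,c[2],B.ol+n*.004,n)).tolist(), 'left',loc(onplane(w,c[2]-[hw,0],B.ol+n*.004,n)).tolist())
E
python3 oc.py
```

```text
{'time_s': 13.75, 'qpos': [-1.471, 13.939, -13.678, 66.04, 13.869, -15.044], 'tcp_pos': [0.49, 0.139, 0.165], 'eef_rot': [165.666, 0.028, -166.876], 'wrist_force': [0.688, 0.035, -0.715], 'gripper_width': 0.012, 'grasp_force': 60.291}
[0.0008 0.021  0.0145]
c [204, 39, 12, 71, 635] [210.1, 73.7] [[208.6, 39.1], [211.6, 109.1]]
c [220, 138, 9, 107, 609] [223.7, 188.0] [[222.3, 138.0], [225.2, 244.0]]
c [235, 171, 26, 161, 3705] [247.6, 249.9] [[247.5, 171.0], [247.6, 331.0]]
[[-0.115, 0.0009, 0.004], [-0.0805, 0.001, 0.004]] left [[-0.1151, -0.0014, 0.004], [-0.0805, -0.0016, 0.004]]
[[-0.0648, 0.0065, 0.004], [0.0037, 0.0061, 0.004]] left [[-0.0648, 0.0048, 0.004], [0.0038, 0.0042, 0.004]]
[[-0.0457, 0.021, 0.004], [0.0761, 0.0207, 0.004]] left [[-0.0456, 0.0141, 0.004], [0.077, 0.0121, 0.004]]
c [113, 44, 16, 67, 494] [120.5, 76.2] [[115.7, 43.6], [125.4, 110.4]]
c [130, 138, 49, 153, 4080] [155.6, 220.9] [[143.6, 136.2], [165.1, 287.9]]
[[-0.1143, -0.0499, 0.004], [-0.08, -0.0497, 0.004]] left [[-0.1143, -0.052, 0.004], [-0.08, -0.0519, 0.004]]
[[-0.0654, -0.0406, 0.004], [0.042, -0.039, 0.004]] left [[-0.0654, -0.0489, 0.004], [0.0428, -0.0491, 0.004]]
```

step_arm:
  plan:
    - {"dr":[0.1,0,0],"delta_pos":[0,-0.2,0.01],"fingers":255}
    - {"dr":[0,0,0],"delta_pos":[0,-0.15,0.01],"fingers":255}
    - {"dr":[0,0,0],"delta_pos":[0,0,0.02],"fingers":255}
    - {"dr":[0,0,0],"delta_pos":[0,0,0],"fingers":255}

```text
time_s: 14.15
tcp_pos: [0.4905, 0.1366, 0.1638]
eef_rot: [165.8, 0.1, -166.8]
wrist_force: [0.1, 0.9, -1.2]
gripper_width: 0.0123
grasp_force: 60.3
```

```bash
python3 oc.py
```

```text
{'time_s': 14.2, 'qpos': [-1.74, 14.004, -13.717, 65.955, 13.767, -15.349], 'tcp_pos': [0.491, 0.137, 0.164], 'eef_rot': [165.76, 0.059, -166.843], 'wrist_force': [0.292, 0.44, -1.252], 'gripper_width': 0.012, 'grasp_force': 60.298}
[0.0009 0.0179 0.0146]
c [210, 39, 12, 71, 643] [215.6, 73.2] [[214.3, 38.9], [216.9, 109.1]]
c [220, 138, 9, 107, 613] [223.7, 188.0] [[222.3, 137.9], [225.2, 244.0]]
c [235, 171, 26, 161, 3703] [247.6, 249.9] [[247.5, 171.0], [247.6, 331.0]]
[[-0.1149, 0.0009, 0.004], [-0.0804, 0.001, 0.004]] left [[-0.115, -0.0014, 0.004], [-0.0804, -0.0016, 0.004]]
[[-0.0647, 0.0035, 0.004], [0.0039, 0.0032, 0.004]] left [[-0.0646, 0.0018, 0.004], [0.004, 0.0013, 0.004]]
[[-0.0456, 0.018, 0.004], [0.0764, 0.0179, 0.004]] left [[-0.0454, 0.0111, 0.004], [0.0772, 0.0092, 0.004]]
c [118, 43, 16, 68, 492] [125.7, 75.6] [[121.1, 42.7], [130.4, 110.1]]
c [135, 138, 49, 150, 3988] [160.4, 220.2] [[148.3, 136.1], [169.7, 284.9]]
[[-0.1144, -0.0498, 0.004], [-0.08, -0.0496, 0.004]] left [[-0.1145, -0.0519, 0.004], [-0.08, -0.0518, 0.004]]
[[-0.0653, -0.0407, 0.004], [0.0395, -0.0382, 0.004]] left [[-0.0653, -0.049, 0.004], [0.0402, -0.0483, 0.004]]
```

step_arm:
  plan:
    - {"dr":[0,0,0],"delta_pos":[0,-0.03,0.1],"fingers":255}
    - {"dr":[0,0,0],"delta_pos":[0,0,0],"fingers":200}
    - {"dr":[0,0,0],"delta_pos":[0,0,0],"fingers":165}
    - {"dr":[0,0,0],"delta_pos":[0,0,0],"fingers":165}
    - {"dr":[0,0,0],"delta_pos":[0,0,-0.5],"fingers":165}

```text
time_s: 14.7
tcp_pos: [0.4903, 0.1354, 0.1672]
eef_rot: [165.7, -0.0, -166.8]
wrist_force: [-0.4, 0.5, -0.4]
gripper_width: 0.0301
grasp_force: 0.0
```

step_arm:
  plan:
    - {"dr":[0,0,0],"delta_pos":[0,0,-2],"fingers":165}
    - {"dr":[0,0,0],"delta_pos":[0,0,-3],"fingers":165}
    - {"dr":[0,0,0],"delta_pos":[0,0,-3],"fingers":165}
    - {"dr":[0,0,0],"delta_pos":[0,0,-2],"fingers":165}
    - {"dr":[0,0,0],"delta_pos":[0,0,0],"fingers":165}

```text
time_s: 15.2
tcp_pos: [0.4981, 0.1108, 0.2677]
eef_rot: [165.9, 0.4, -166.9]
wrist_force: [0.3, 0.3, -0.3]
gripper_width: 0.03
grasp_force: 0.0
```

```bash
python3 oc.py; python3 - <<'E'
from h import *
w=grab('wrist');save(w,'w7',(120,30,400,300,2.2))
E
```

```text
{'time_s': 15.25, 'qpos': [-4.584, 11.947, -1.818, 80.412, 13.571, -18.235], 'tcp_pos': [0.497, 0.111, 0.266], 'eef_rot': [165.815, 0.232, -166.875], 'wrist_force': [-0.301, -0.114, -0.457], 'gripper_width': 0.03, 'grasp_force': 0.0}
[0.0016 0.028  0.1196]
c [227, 64, 6, 41, 197] [229.6, 84.3] [[228.8, 64.0], [230.3, 104.1]]
c [232, 122, 5, 123, 392] [234.0, 181.6] [[232.9, 122.0], [235.1, 244.0]]
c [241, 140, 15, 103, 1432] [247.9, 189.4] [[247.9, 140.0], [247.9, 242.0]]
c [233, 258, 4, 26, 97] [234.4, 271.2] [[234.1, 258.0], [234.6, 283.0]]
[[-0.1147, 0.0007, 0.004], [-0.0808, 0.0013, 0.004]] left [[-0.1148, -0.0014, 0.004], [-0.0808, -0.001, 0.004]]
[[-0.0647, 0.0035, 0.004], [0.0666, 0.0035, 0.004]] left [[-0.0647, 0.0019, 0.004], [0.0667, 0.0017, 0.004]]
[[-0.0479, 0.0178, 0.004], [0.0633, 0.0178, 0.004]] left [[-0.0478, 0.011, 0.004], [0.0637, 0.01, 0.004]]
[[0.0847, 0.002, 0.004], [0.119, 0.002, 0.004]] left [[0.0849, -0.0002, 0.004], [0.1192, -0.0002, 0.004]]
c [173, 66, 7, 40, 144] [176.2, 85.6] [[174.6, 66.0], [177.8, 105.0]]
c [180, 122, 27, 121, 1965] [194.2, 187.1] [[189.4, 121.4], [198.3, 241.4]]
c [217, 285, 48, 23, 809] [239.0, 295.2] [[263.2, 291.2], [215.7, 299.0]]
[[-0.1138, -0.0494, 0.004], [-0.0801, -0.0492, 0.004]] left [[-0.1139, -0.0511, 0.004], [-0.0801, -0.051, 0.004]]
[[-0.065, -0.039, 0.004], [0.0657, -0.0386, 0.004]] left [[-0.065, -0.0471, 0.004], [0.0662, -0.048, 0.004]]
[[0.1279, 0.0359, 0.004], [0.1444, -0.0219, 0.004]] left [[0.1296, 0.015, 0.004], [0.1464, -0.044, 0.004]]
```

View pics/w7.png

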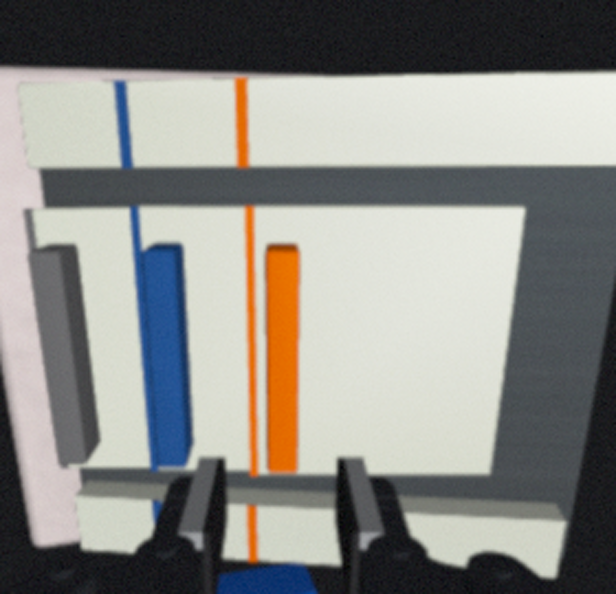

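Both edge strips lie on their painted lines: orange at crop (250,207)–(254,475) between (242,160) and (252,505), and blue at (135,207)–(153,468). Both lids are square. Handing in.

```bash
python3 -c "
from h import *
print(workorder.hand_in())"
```

```text
the job is handed in; nothing more can be done
None
```

The job is handed in: at the last look both lids lay square and released, orange within about 1 mm of its line and blue within about 2 mm of its own. Hand-in returned no verdict.

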